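# Sort the bird-feeding things and shut the tilt-out bin

## Robot

A 6-joint arm with a two-finger parallel gripper is mounted at the origin on the work surface. World frame = base frame: x ahead of the robot, y to its left, z up, the work surface at z = 0. Lengths are in m, angles in rad, forces in N, time in s.
With the tool pointing down it reaches from about 0.425 to 0.95 m from the base axis. Payload 3.5 kg.
Tool frame: the origin (TCP) lies between the finger pads; the fingertips stand 14 mm ahead of it and the grasp point (between the pads) lies 5 mm behind it; z points along the fingers, y is the line along which they close (so a half turn about z gives the same grasp; the last joint's range is limited). The gripper opens to 85 mm and grips with 20 to 120 N. Pads are 22 mm wide; open, the fingers measure 114 mm over their backs; the gripper's body (76 mm by 85 mm) begins 54 mm behind the grasp point. The pads swing forward as they close: fully open they stand 13 mm farther back than shut.
Start: joints at [0.95, 0.286, 1.577, -0, 1.279, -0.15], TCP at [0.306, 0.602, 0.221] pointing down, gripper open.
Joint ranges: [-2.77, 2.77], [-0.9, 2.22], [0.21, 2.48], [-1.53, 4.67], [0.24, 2.81], [-2.84, 2.84]. Speed limits (rad/s): [2.79, 2.79, 3.14, 3.14, 3.14, 3.14].

## Interface

Orientations are given as a unit quaternion [x, y, z, w].
In Python, from station import monitor, cams, ticket gives the robot as it stands. The module is installed in compiled form; this text tells all that it offers.
- The arm moves only by the shell command python3 -m crank 'ROWS' [FORCE]. ROWS is JSON, a list of rows, each an object of numbers: "dx", "dy", "dz": the shift along the tool's x, y, z each as a share of 100 mm, from -1 to 1; "rx", "ry", "rz": the turn, a rotation vector about the tool's x, y, z each as a share of 1.5 rad, from -1 to 1; "gripper": the closure, from 0 (fully open) to 1 (shut). In form: [{"dx": .., "dy": .., "dz": .., "rx": .., "ry": .., "rz": .., "gripper": ..}, ...]. A call has 1 to 12 rows; each row is the pose to reach, as a shift and turn from the pose commanded when the call began, along the tool's axes at that moment; what a row does not reach only later rows make up. A row lasts 1/10 s, in which the tool goes at most 50 mm and 8.59 degrees, less where a joint would pass 70% of its speed; a pose out of reach is approached as far as the arm can. A call with a number of a shift or a turn outside -1 to 1 is refused whole. A call with a gripper value outside its range is refused whole. The fingers move at their own pace and stop on an object; FORCE is the grip in N (left out, the last holds). Time passes only in rows, so rows that repeat a pose let the fingers close. It gives the time, the measured TCP pose, the force, the opening and the grip force at its end, in the units of the state.
- monitor.read_state(): the state, without advancing time (a new reading comes with each control period).
- cams.camera(name): name is "side" or "top" or "wrist"; returns the picture (384x512x3 uint8, red, green, blue); there is no depth.
- cams.camera_params(name): a dict with "fx", "fy", "cx", "cy" (pixels), "dist_coeffs" ([k1, k2, p1, p2, k3] as OpenCV has them; the pictures are not rectified), "xyz" and "rotation" of the camera in the world; the wrist camera has in their place "T_tool_cam" (4x4, takes a point from camera to tool coordinates, whose origin is the TCP and whose axes are the flange's). Camera axes: x right, y down, z forward; pixel columns grow to the right and rows downward; lengths in m; the calibration is good to about 2 mm. A picture is of the moment at which its call begins: read the wrist's pose just before it. camera_params takes no time and is no camera call.
- ticket.close_job(): hands the job in; it is judged then, once.
The state is a dict: "t": time; "qpos": joint angles; "joint_vel": joint speeds; "effort": joint torques, N m; "tcp_pos": TCP position; "eef_rot": TCP orientation; "wrist_force": force on the tool from outside, world axes, zero at the start; "torque": the same for the moment, N m; "grip_width": finger opening in m; "grip_force": force on a finger pad.
Only numpy, scipy, OpenCV 4.12 (cv2) and the standard library are available. Lean on these libraries where they do the work, as an engineer would, in place of code of your own. Each camera call takes 0.05 s, during which the arm holds its last target. There are 200 camera calls.

## Task

Clear the ledge after feeding the birds: put the two tools (the steel scoop and the scraper) into the open tilt-out wooden bin and the dried maize cob into the green seed bin. With both tools inside, push the front of the tilt-out bin fully shut until it seats on its catch, and leave the mug, the funnel and the two saucers where they stand.

Things in the scene. Friction and masses are not known exactly. Their poses are not given: they have to be found in the camera images.
- scoop_mid (a point): Loose stainless scoop on its flat bottom, 190 mm long along x, z up. Point: mid-length on the round handle's axis (20 mm thick), 26 mm above its underside. Handle runs 92 mm to -x, ending in a 26 mm button; the trough (80 long, 54 wide, 36 high) runs from +15 to +95 mm. About 0.16 kg, heavier to the trough. x axis within 0.6 rad of world x.
- scraper_mid (a point): Loose scraper lying flat, 180 mm long along x, z up: dark wood handle, 28 mm wide and 24 mm thick, from -90 to +15 mm, then a thin flat steel blade (3 mm, widening 24 to 62 mm) to +90 mm, half-way up. Point: mid-length, inside the handle, 12 mm above its underside. About 0.12 kg. x axis within 0.6 rad of world x.
- cob_mid (a point): Loose dried maize cob, straw-coloured, knobbly, 147 mm long along x and 40 mm thick, plus a 16 mm thin stalk at the -x end. Point: its centre, 20 mm above the ledge. About 0.13 kg; it does not roll by itself. x axis within 0.6 rad of world x.
- tilt_unit: Wooden carcass of the tilt-out bin, fixed on the ledge left or right of the middle, turned up to 0.1 rad. Origin: on the ledge under the middle of its front opening; x back into the carcass, y along its width, z up. 302 mm wide, 180 deep (x 0 to 180), 185 high, walls 12. Its top board (z 173 to 185) starts 70 mm behind the front.
- tilt_bin (a joint): Tilt-out bin's angle, rad: 0 fully shut and seated; grows as the front leans out to the carcass's -x; stop at 0.85; starts 0.55 to 0.75. Hinge line along the carcass's y at its x = 0, 2 mm above the ledge. Stays where left. Pushing shut near the top takes about 4 N, and up to 10 N over the spring catch (felt from 0.1 rad, passed at about 0.04), then it sits on a stop.
- tilt_floor (a point): Centre of the tilt-out bin's inner floor; frame tilts with the bin (as the carcass's when shut). Inside 122 mm deep (x -61 to +61), 246 wide (y): tools fit only lying along y. Back wall 62 mm high; at x = -61 stands the front panel, 302 wide, 12 thick; end cheeks up to 130 high. Hinge line at x = -61, z = -10 mm.
- tilt_panel_top (a point): Middle of the top outer edge of the tilt-out bin's plain front panel (the part to push): 168 mm from the hinge line along the panel and 12 mm in front of the line; moves with the bin. The panel's inner face passes through the hinge line. No knob.
- seed_bin: Open green plastic seed bin, fixed on the ledge on the other side of the middle, turned up to 0.1 rad. Origin: on the ledge under its centre; x away from the robot, y along its width. 220 mm (x) by 250 mm (y), 120 mm high, walls and floor 5 mm, rim out 7 mm all round. Its lid hangs on the far side, below the rim.
- mug: Blue ceramic mug, loose, 76 mm wide, 92 mm high, between the two bins, handle away from the robot. Origin under its centre. To be left alone.
- funnel: Aluminium funnel, loose, standing mouth down, 116 mm wide, 115 mm high, at the far left or right. Origin under its centre. To be left alone.
- saucer: Terracotta saucer, loose, 136 mm wide, 26 mm high, at the far left or right. Origin under its centre. To be left alone.
- saucer_far: A second such saucer, between the bins, behind the mug. To be left alone.

How it is judged:
By the outcome, as a careful person would: the job done as asked, in the order asked, and still so for the second after the job is handed in, with the robot touching nothing.
It also fails if it takes over 70 s, if anything falls off the work surface, if the arm or the gripper's body presses on something with over 40 N, if the wrist force passes 120 N, or if a joint passes its speed limit or range.

## Working session

There is one attempt and no reset: what is moved stays moved. The work goes in short steps, Python scripts to look and compute and a shell command to move; the robot and the scene stay as the last step left them, time stands still between calls to the robot, and variables do not carry over. Pictures are saved under pics/ and viewed, at most 10 in all, crops included, and the job is handed in when it is done.

```bash
mkdir -p pics; python3 - <<'E'
from station import monitor, cams
import cv2,numpy as np
s=monitor.read_state(); print(s)
ims=[]
for n in ("top","side"):
    p=cams.camera_params(n); print(n,p)
    im=cams.camera(n)[:,:,::-1]; cv2.imwrite(f'pics/{n}0.png',im)
    cv2.imwrite(f'pics/{n}0v.png',cv2.resize(im,(800,600),interpolation=cv2.INTER_CUBIC))
print(cams.camera_params("wrist"))
E
```

```text
{'t': 0.0, 'qpos': array([ 9.49970386e-01,  2.87177603e-01,  1.57820460e+00,  9.66294643e-06,
        1.27859285e+00, -1.50027167e-01]), 'joint_vel': array([-0.00010458, -0.00108246,  0.0010554 ,  0.00051014,  0.00132282,
        0.00102951]), 'effort': array([ 1.96783905e-03, -4.05980945e+01, -2.92630309e+01, -7.58227930e-05,
        5.85512214e-03,  9.26614348e-06]), 'tcp_pos': array([0.30575982, 0.60100155, 0.21942431]), 'eef_rot': array([ 2.33232570e-01,  9.72420253e-01, -1.10207186e-03, -4.52122345e-04]), 'wrist_force': array([ 0.54103578, -0.33684024, -0.54038123]), 'torque': array([-0.0269986 ,  0.04793741,  0.06265932]), 'grip_force': 0.0, 'grip_width': 0.08556067272169761}
top {'fx': 473.03743919005655, 'fy': 473.03743919005655, 'cx': 253.0016514665137, 'cy': 197.0974284435423, 'dist_coeffs': array([-0.14424055,  0.        ,  0.        ,  0.        ,  0.        ]), 'xyz': array([0.35614232, 0.00607668, 1.80801977]), 'rotation': array([ 0.71026708, -0.70060601,  0.04725323, -0.04938644])}
side {'fx': 452.43479950063505, 'fy': 452.43479950063505, 'cx': 261.96857327879593, 'cy': 191.27007028261258, 'dist_coeffs': array([0.05721645, 0.        , 0.        , 0.        , 0.        ]), 'xyz': array([-0.19554272,  1.06932101,  1.55312344]), 'rotation': array([-0.28664227,  0.88576252, -0.34827301,  0.10939321])}
{'fx': 281.8112338632648, 'fy': 281.8112338632648, 'cx': 257.1633699182522, 'cy': 191.84490328597727, 'dist_coeffs': array([0.02324903, 0.        , 0.        , 0.        , 0.        ]), 'T_tool_cam': array([[ 2.70871074e-04, -9.59755442e-01, -2.80836995e-01,
         7.14485730e-02],
       [ 9.99999874e-01,  3.78993142e-04, -3.30688948e-04,
         7.29652236e-04],
       [ 4.23815813e-04, -2.80836870e-01,  9.59755423e-01,
        -1.52650963e-01],
       [ 0.00000000e+00,  0.00000000e+00,  0.00000000e+00,
         1.00000000e+00]])}
```

View pics/top0v.png

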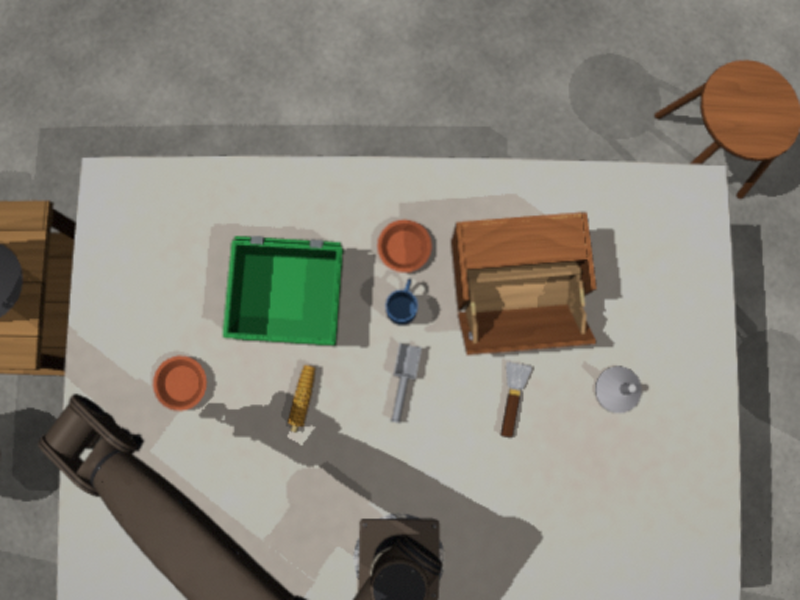

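View pics/side0v.png

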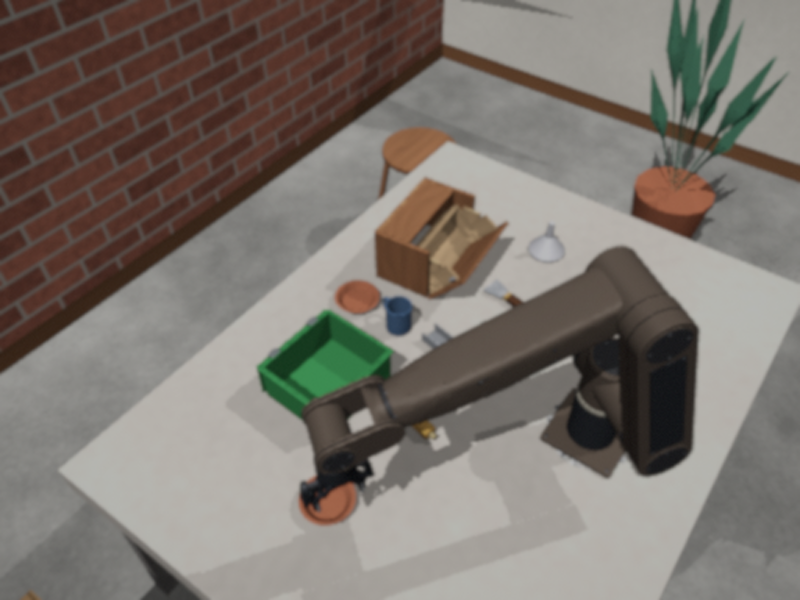

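The top view (800×600) shows:
- **Tilt bin** on the right: carcass top corners near (455,225) and (588,213), panel top edge from (467,353) to (595,343).
- **Seed bin** on the left, near (285,292).
- **Cob** near (302,398), **scoop** near (405,383), **scraper** near (514,400).
- **Mug** near (402,305), **saucers** near (404,246) and (180,383), **funnel** near (618,389).

The side view agrees with this.

```bash
cat > h.py <<'E'
import cv2,numpy as np
from scipy.spatial.transform import Rotation as R
from station import monitor,cams
def ray(n,uv,pose=None):
    p=cams.camera_params(n); K=np.array([[p['fx'],0,p['cx']],[0,p['fy'],p['cy']],[0,0,1]])
    d=cv2.undistortPoints(np.array(uv,float).reshape(-1,1,2),K,p['dist_coeffs']).reshape(-1,2)
    d=np.c_[d,np.ones(len(d))]
    if n=='wrist':
        T=np.eye(4);T[:3,:3]=R.from_quat(pose[1]).as_matrix();T[:3,3]=pose[0];T=T@p['T_tool_cam'];M=T[:3,:3];o=T[:3,3]
    else:
        r=np.array(p['rotation']);M=R.from_quat(r).as_matrix();o=p['xyz']
    return o,d@M.T
def onz(n,uv,z,pose=None):
    o,d=ray(n,uv,pose); return o+d*((z-o[2])/d[:,2])[:,None]
def proj(n,P,pose=None):
    p=cams.camera_params(n); K=np.array([[p['fx'],0,p['cx']],[0,p['fy'],p['cy']],[0,0,1]])
    if n=='wrist':
        T=np.eye(4);T[:3,:3]=R.from_quat(pose[1]).as_matrix();T[:3,3]=pose[0];T=T@p['T_tool_cam'];M=T[:3,:3];o=T[:3,3]
    else: M=R.from_quat(p['rotation']).as_matrix();o=p['xyz']
    return cv2.projectPoints((np.atleast_2d(P)-o)@M,np.zeros(3),np.zeros(3),K,p['dist_coeffs'])[0].reshape(-1,2)
def snap(n,name):
    s=monitor.read_state(); im=cams.camera(n)[:,:,::-1].copy(); cv2.imwrite(f'pics/{name}.png',im); return im,(s['tcp_pos'],s['eef_rot'])
E
python3 - <<'E'
from h import *
np.set_printoptions(precision=4,suppress=True)
im=cv2.imread('pics/top0.png'); hsv=cv2.cvtColor(im,cv2.COLOR_BGR2HSV)
def px(l): return np.array(l)*0.64
for name,pts,z in [('scoop btn,trough end',[(399,420),(411,346)],.026),('scraper end, blade',[(509,435),(519,363)],.02),('cob',[(297,426),(308,367)],.025),
 ('carc top corners back L,R, front L,R',[(455,225),(588,213),(463,269),(594,261)],.185),('panel top',[(467,353),(595,343)],.14),('mug',[(402,305)],.092),
 ('seed rim corners',[(232,238),(342,242),(338,345),(224,338)],.12),('saucerfar',[(404,246)],.02),('funnel',[(612,389)],.0)]:
    print(name,onz('top',px(pts),z)[:,:2].tolist())
for nm,lo,hi in [('cob',(15,110,90),(32,255,255)),('wood',(3,120,20),(16,255,140))]:
    m=cv2.inRange(hsv,lo,hi); 
    m[:225]=0;m[:,:150]=0
    c=sorted(cv2.findContours(m,0,1)[0],key=cv2.contourArea)[-2:]
    for k in c:
        r=cv2.minAreaRect(k);b=cv2.boxPoints(r);print(nm,r,onz('top',[r[0]],.02))
# crop
c=cv2.resize(im[125:290,130:430],(800,440),interpolation=cv2.INTER_CUBIC);cv2.imwrite('pics/crop.png',c)
E
```

```text
scoop btn,trough end [[0.33102164263915385, 0.0006145344632891483], [0.5090708102666132, -0.026030548788006]]
scraper end, blade [[0.2977770168924275, -0.2642342736101729], [0.47138791121254675, -0.2889599352297364]]
cob [[0.31259875909878165, 0.24497715874682977], [0.4546711924351267, 0.22213924969917148]]
carc top corners back L,R, front L,R [[0.770342328676636, -0.11956455272986642], [0.8044037987621437, -0.4245402614420624], [0.6694776494483862, -0.13757582064008808], [0.692731065727986, -0.4350741192885264]]
panel top [[0.4850175380719368, -0.15090880842944968], [0.5109892029337432, -0.44508325508131935]]
mug [[0.599515660317774, -0.0026695225601575737]]
seed rim corners [[0.7496732906694121, 0.4000230178181189], [0.7424689121712356, 0.1396387379252588], [0.5009476049321946, 0.14300703142646967], [0.5129658167687577, 0.40792607985237334]]
saucerfar [[0.7571527481015412, -0.006141412562969935]]
funnel [[0.41045811515846325, -0.5239015020191542]]
cob ((328.97064208984375, 251.11766052246094), (6.305926322937012, 3.152963161468506), 14.03624439239502) [[ 0.4002 -0.2765  0.02  ]]
cob ((192.9721221923828, 252.99343872070312), (10.249509811401367, 39.73832321166992), 13.240520477294922) [[0.3863 0.2366 0.02  ]]
wood ((304.5, 225.0), (11.0, 0.0), 180.0) [[ 0.498  -0.1836  0.02  ]]
wood ((326.2640075683594, 265.5480041503906), (6.260991096496582, 26.02783203125), 10.30484676361084) [[ 0.3459 -0.2661  0.02  ]]
```

View pics/crop.png

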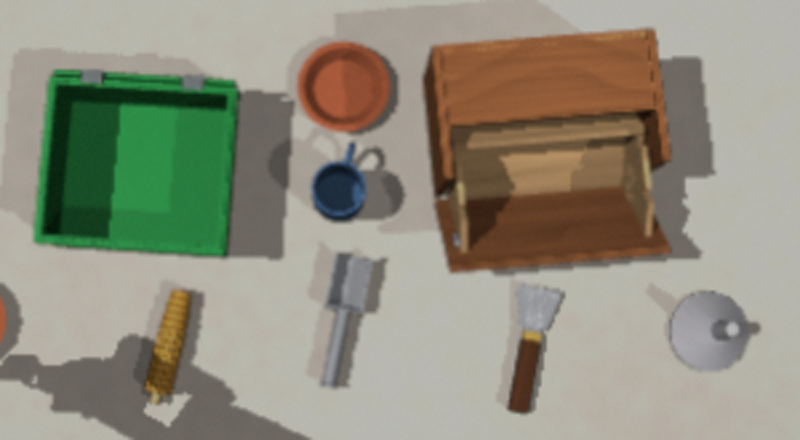

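The bins and loose items match the given sizes: carcass origin about (0.610, −0.290), yaw about 0.09, bin tilt about 0.65 rad. I'll go above the scoop next.

```bash
cat >> h.py <<'E'
def delta(pos,yaw=None,tilt=0.0,tyaw=0.09):
    """shares to reach pos with closing axis at world angle yaw (tool down), leaning so fingers point along carcass +x by tilt"""
    s=monitor.read_state(); M=R.from_quat(s['eef_rot'])
    d=M.inv().apply(np.array(pos)-s['tcp_pos'])/.1
    out=[d.round(3)]
    if yaw is not None:
        best=None
        for k in (0,np.pi,-np.pi):
            a=yaw+k; y=np.array([np.cos(a),np.sin(a),0]);z=np.array([0,0,-1.]);x=np.cross(y,z)
            T=R.from_rotvec(np.array([-np.sin(tyaw),np.cos(tyaw),0])*-tilt)*R.from_matrix(np.c_[x,y,z])
            v=(M.inv()*T).as_rotvec()/1.5
            if best is None or np.linalg.norm(v)<np.linalg.norm(best): best=v
        out.append(best.round(3))
    print('tcp',s['tcp_pos'].round(4),'t',round(s['t'],2),'shares',*out,'F',np.linalg.norm(s['wrist_force']).round(1),'w',round(s['grip_width'],4),'q',s['qpos'].round(2)); 
E
for i in 1 2 3 4; do python3 -m crank '[{"dx":-0.26,"dy":-0.33},{"dx":-0.52,"dy":-0.66},{"dx":-0.78,"dy":-0.99}]' | tail -c 300; done
python3 -m crank '[{"dx":-0.26,"dy":-0.33,"rz":-0.07},{"dx":-0.52,"dy":-0.66,"rz":-0.14},{"dx":-0.78,"dy":-0.99,"rz":-0.21},{"dx":-0.78,"dy":-0.99,"rz":-0.21},{"dx":-0.78,"dy":-0.99,"rz":-0.21}]' 30
python3 - <<'E'
from h import *
delta((.43,-.014,.2),1.42)
im,p=snap('wrist','w1'); cv2.imwrite('pics/w1v.png',cv2.resize(im,(800,600)))
E
```

```text
tcp [0.3058 0.6011 0.2196] t 0.1 shares [-3.897 -4.918  0.205] [-0.001 -0.    -0.213] F 1.3 w 0.0855 q [ 0.95  0.29  1.58 -0.    1.28 -0.15]schema error: expected keys dx, dy, dz, rx, ry, rz, gripper
schema error: expected keys dx, dy, dz, rx, ry, rz, gripper
schema error: expected keys dx, dy, dz, rx, ry, rz, gripper
schema error: expected keys dx, dy, dz, rx, ry, rz, gripper
schema error: expected keys dx, dy, dz, rx, ry, rz, gripper
```

View pics/w1v.png

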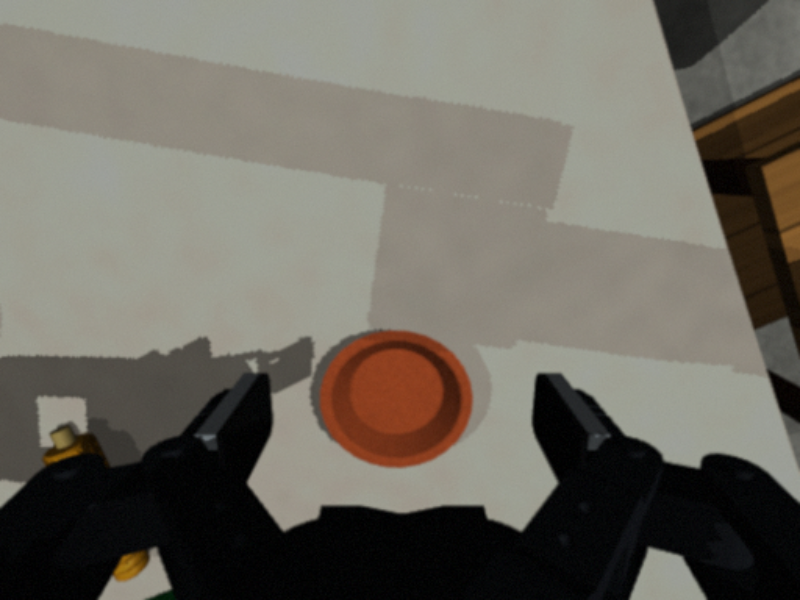

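All seven keys are required, so nothing moved. The picture just shows the saucer under the gripper, near (397,397). I'll retype the rows in full.

```bash
for i in 1 2 3 4; do python3 -m crank '[{"dx":-0.26,"dy":-0.33,"dz":0,"rx":0,"ry":0,"rz":0,"gripper":0},{"dx":-0.52,"dy":-0.66,"dz":0,"rx":0,"ry":0,"rz":0,"gripper":0},{"dx":-0.78,"dy":-0.99,"dz":0,"rx":0,"ry":0,"rz":0,"gripper":0}]' | tail -c 300; done
python3 -m crank '[{"dx":-0.26,"dy":-0.33,"dz":0.1,"rx":0,"ry":0,"rz":-0.07,"gripper":0},{"dx":-0.52,"dy":-0.66,"dz":0.2,"rx":0,"ry":0,"rz":-0.14,"gripper":0},{"dx":-0.78,"dy":-0.99,"dz":0.2,"rx":0,"ry":0,"rz":-0.21,"gripper":0},{"dx":-0.78,"dy":-0.99,"dz":0.2,"rx":0,"ry":0,"rz":-0.21,"gripper":0},{"dx":-0.78,"dy":-0.99,"dz":0.2,"rx":0,"ry":0,"rz":-0.21,"gripper":0}]' 30
python3 - <<'E'
from h import *
delta((.43,-.014,.2),1.42)
im,p=snap('wrist','w2'); cv2.imwrite('pics/w2v.png',cv2.resize(im,(800,600)))
print(proj('wrist',[(.331,.0006,.026),(.42,-.013,.026),(.509,-.026,.026)],p)*1.5625)
E
```

```text
t: 0.45
tcp_pos: [0.3305, 0.4765, 0.2201]
eef_rot: [0.233, 0.973, -0.001, -0.0]
wrist_force: [0.8, 0.2, 0.4]
grip_width: 0.0858
grip_force: 0.0
t: 0.75
tcp_pos: [0.3552, 0.3526, 0.2205]
eef_rot: [0.233, 0.972, -0.0, -0.0]
wrist_force: [1.1, 0.1, 0.2]
grip_width: 0.0854
grip_force: 0.0
t: 1.05
tcp_pos: [0.3797, 0.2291, 0.2206]
eef_rot: [0.233, 0.972, -0.0, 0.0]
wrist_force: [-0.3, 0.5, 1.1]
grip_width: 0.0852
grip_force: 0.0
t: 1.35
tcp_pos: [0.4044, 0.1055, 0.2207]
eef_rot: [0.233, 0.972, 0.0, 0.0]
wrist_force: [0.3, 0.4, 0.1]
grip_width: 0.0853
grip_force: 0.0
t: 1.85
tcp_pos: [0.429, -0.017, 0.2006]
eef_rot: [0.08, 0.997, 0.0, -0.0]
wrist_force: [-0.6, 0.2, 0.3]
grip_width: 0.0858
grip_force: 0.0
tcp [ 0.429  -0.017   0.2006] t 1.85 shares [-0.005  0.032  0.006] [ 0.    -0.001 -0.006] F 0.7 w 0.0858 q [-0.28 -0.27  2.17  0.    1.24 -1.69]
[[403.58287072 128.12582109]
 [404.33321322 256.55214986]
 [405.71559699 366.25968771]]
```

View pics/w2v.png

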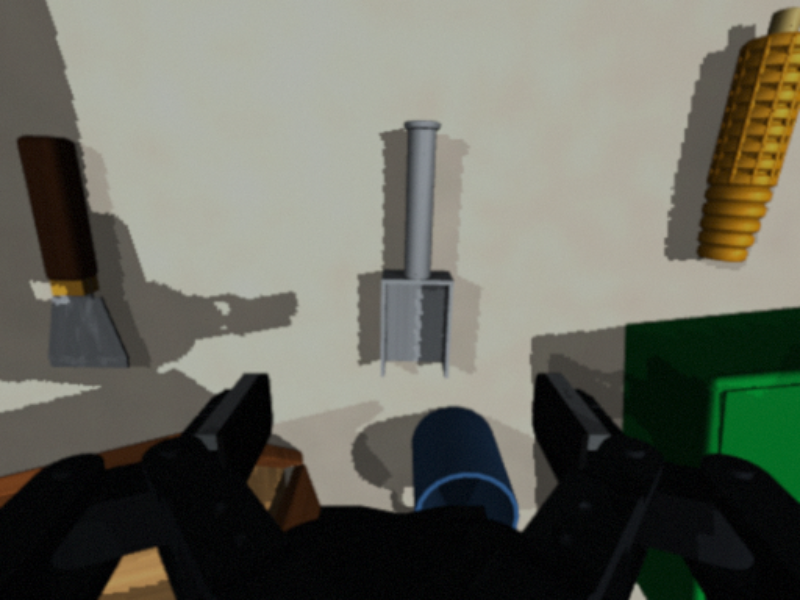

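The wrist view shows the scoop button at (422,124), the handle/trough junction at (417,276), the scraper handle from (46,140) to (74,282), and the cob from (781,30) to (722,258). I'll cast these to their heights.

```bash
python3 - <<'E'
from h import *
np.set_printoptions(precision=4,suppress=True)
s=monitor.read_state();p=(s['tcp_pos'],s['eef_rot'])
def f(l,z): 
    a=onz('wrist',np.array(l)*.64,z,p)[:,:2]; d=a[1]-a[0]; print(a,np.linalg.norm(d),np.arctan2(d[1],d[0])); return a,d/np.linalg.norm(d)
a,d=f([(422,126),(417,276)],.03); g=a[1]-.009*d; print('scoop mid',a[1]-.015*d)
b,e=f([(46,140),(74,282)],.022); print('scraper mid',b[0]+.09*e)
c,k=f([(783,34),(722,258)],.022); print('cob',(c[0]+c[1])/2)
delta((*g,.022),np.arctan2(d[1],d[0])+np.pi/2)
E
```

```text
[[ 0.3319  0.0138]
 [ 0.4353 -0.005 ]] 0.10513518617897412 -0.17955334486190647
scoop mid [ 0.4206 -0.0023]
[[ 0.3007 -0.2466]
 [ 0.401  -0.2651]] 0.10200644005848566 -0.18239609946511082
scraper mid [ 0.3892 -0.263 ]
[[0.3147 0.2544]
 [0.4596 0.2239]] 0.1480727066517707 -0.20763208162034572
cob [0.3871 0.2391]
tcp [ 0.4289 -0.0162  0.2006] t 1.9 shares [0.043 0.122 1.786] [ 0.    -0.     0.015] F 0.8 w 0.0853 q [-0.28 -0.27  2.17  0.    1.24 -1.69]
```

```bash
python3 -m crank '[{"dx":0.04,"dy":0.05,"dz":0.45,"rx":0,"ry":0,"rz":0.015,"gripper":0},{"dx":0.07,"dy":0.1,"dz":0.9,"rx":0,"ry":0,"rz":0.015,"gripper":0},{"dx":0.07,"dy":0.1,"dz":0.9,"rx":0,"ry":0,"rz":0.015,"gripper":0}]'
python3 -m crank '[{"dx":0,"dy":0,"dz":0.45,"rx":0,"ry":0,"rz":0,"gripper":0},{"dx":0,"dy":0,"dz":0.8,"rx":0,"ry":0,"rz":0,"gripper":0},{"dx":0,"dy":0,"dz":0.88,"rx":0,"ry":0,"rz":0,"gripper":0},{"dx":0,"dy":0,"dz":0.88,"rx":0,"ry":0,"rz":0,"gripper":0.5},{"dx":0,"dy":0,"dz":0.88,"rx":0,"ry":0,"rz":0,"gripper":1},{"dx":0,"dy":0,"dz":0.88,"rx":0,"ry":0,"rz":0,"gripper":1},{"dx":0,"dy":0,"dz":0.88,"rx":0,"ry":0,"rz":0,"gripper":1},{"dx":0,"dy":0,"dz":0.88,"rx":0,"ry":0,"rz":0,"gripper":1},{"dx":0,"dy":0,"dz":0.88,"rx":0,"ry":0,"rz":0,"gripper":1}]' 60
```

```text
t: 2.2
tcp_pos: [0.4181, -0.0024, 0.1049]
eef_rot: [0.088, 0.996, 0.001, -0.007]
wrist_force: [-0.9, 0.7, 0.1]
grip_width: 0.0854
grip_force: 0.0
t: 3.1
tcp_pos: [0.425, -0.0058, 0.0249]
eef_rot: [0.089, 0.996, -0.0, 0.001]
wrist_force: [-0.6, 0.9, 10.7]
grip_width: 0.0005
grip_force: 5.2
```

```bash
python3 - <<'E'
from h import *
im,p=snap('wrist','w3'); im2,_=snap('side','s3'); im3,_=snap('top','t3')
cv2.imwrite('pics/c3.png',np.hstack([cv2.resize(im,(400,300)),cv2.resize(im3[190:310,180:340],(400,300))]))
E
```

```text
(no output)
```

View pics/c3.png

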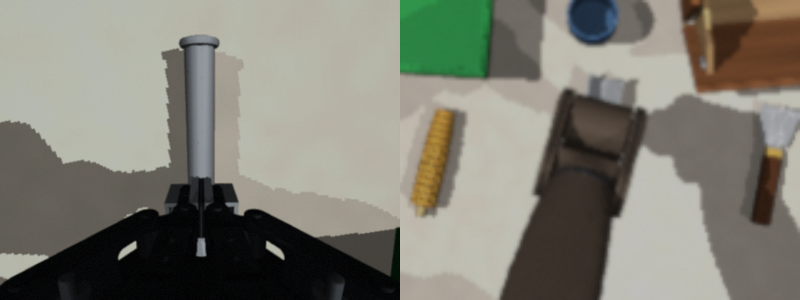

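The closed fingers are at the trough end of the handle, near (202,200) in the left panel. The button is at (199,42) and the handle is laterally well aligned. The grasp was therefore too far along +x, so I'll remeasure.

```bash
python3 - <<'E'
from h import *
np.set_printoptions(precision=4,suppress=True)
s=monitor.read_state();p=(s['tcp_pos'],s['eef_rot'])
for z in (.026,.036): print(onz('wrist',np.array([(199,38),(199,46),(201,180)])*1.28,z,p))
print(proj('wrist',[(*s['tcp_pos'][:2],z) for z in (.011,.03,.04)],p)/1.28, s['tcp_pos'])
im=cv2.imread('pics/w3.png')[190:360,160:350]; cv2.imwrite('pics/c4.png',cv2.resize(im,(660,590),interpolation=cv2.INTER_CUBIC))
E
```

```text
[[ 0.3279  0.0111  0.026 ]
 [ 0.3324  0.0103  0.026 ]
 [ 0.4226 -0.0047  0.026 ]]
[[ 0.3297  0.0109  0.036 ]
 [ 0.3339  0.0101  0.036 ]
 [ 0.4181 -0.0039  0.036 ]]
[[200.0403 176.17  ]
 [199.9137 186.478 ]
 [199.8349 192.8994]] [ 0.4257 -0.006   0.0252]
```

View pics/c4.png

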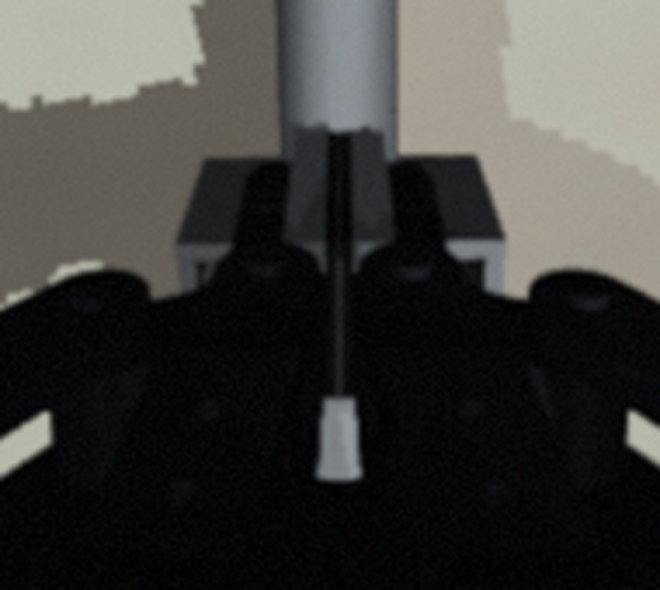

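The trough's back wall sits right at the fingers. The arm was pushed out to its inner reach limit, and the pads closed at the trough junction without getting the handle. I'll open, rise, lean the tool so the tips point towards the robot, and look again.

```bash
python3 -m crank '[{"dx":0,"dy":0,"dz":0,"rx":0,"ry":0,"rz":0,"gripper":0},{"dx":0,"dy":0,"dz":0,"rx":0,"ry":0,"rz":0,"gripper":0},{"dx":0,"dy":0,"dz":0,"rx":0,"ry":0,"rz":0,"gripper":0},{"dx":0,"dy":0,"dz":-0.3,"rx":0,"ry":0,"rz":0,"gripper":0},{"dx":0,"dy":0,"dz":-0.8,"rx":0,"ry":0,"rz":0,"gripper":0},{"dx":0.1,"dy":0,"dz":-0.8,"rx":0,"ry":0.1,"rz":0,"gripper":0},{"dx":0.22,"dy":0,"dz":-0.8,"rx":0,"ry":0.18,"rz":0,"gripper":0},{"dx":0.22,"dy":0,"dz":-0.8,"rx":0,"ry":0.18,"rz":0,"gripper":0},{"dx":0.22,"dy":0,"dz":-0.8,"rx":0,"ry":0.18,"rz":0,"gripper":0}]'
python3 - <<'E'
from h import *
np.set_printoptions(precision=4,suppress=True)
im,p=snap('wrist','w5'); delta((.403,-.002,.022)); 
h=cv2.cvtColor(im,cv2.COLOR_BGR2HSV)
print(proj('wrist',[(.332,.011,.026),(.4206,-.0023,.026)],p))
cv2.imwrite('pics/c5.png',im)
E
```

```text
t: 4.15
tcp_pos: [0.4017, -0.0015, 0.1018]
eef_rot: [0.088, 0.987, 0.012, -0.134]
wrist_force: [0.0, 0.6, 0.3]
grip_width: 0.0853
grip_force: 0.0
tcp [ 0.4014 -0.0014  0.1018] t 4.2 shares [-0.229 -0.004  0.764] F 0.5 w 0.0858 q [-0.25 -0.02  2.17 -0.02  1.26 -1.63]
[[256.3092 137.5004]
 [259.3349 241.9378]]
```

View pics/c5.png

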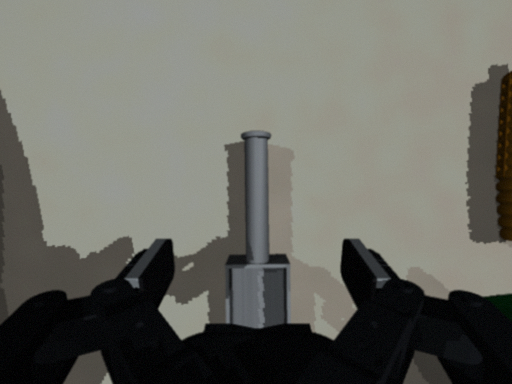

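The handle junction is at (257,258) and the button at (256,134), between the open fingers. I'll descend onto the handle about 17 mm behind mid-length.

```bash
python3 -m crank '[{"dx":-0.12,"dy":0,"dz":0.4,"rx":0,"ry":0,"rz":0,"gripper":0},{"dx":-0.22,"dy":0,"dz":0.7,"rx":0,"ry":0,"rz":0,"gripper":0},{"dx":-0.23,"dy":0,"dz":0.78,"rx":0,"ry":0,"rz":0,"gripper":0},{"dx":-0.23,"dy":0,"dz":0.78,"rx":0,"ry":0,"rz":0,"gripper":0},{"dx":-0.23,"dy":0,"dz":0.78,"rx":0,"ry":0,"rz":0,"gripper":0.5}]'
python3 -m crank '[{"dx":0,"dy":0,"dz":0,"rx":0,"ry":0,"rz":0,"gripper":1},{"dx":0,"dy":0,"dz":0,"rx":0,"ry":0,"rz":0,"gripper":1},{"dx":0,"dy":0,"dz":0,"rx":0,"ry":0,"rz":0,"gripper":1},{"dx":0,"dy":0,"dz":0,"rx":0,"ry":0,"rz":0,"gripper":1},{"dx":0,"dy":0,"dz":0,"rx":0,"ry":0,"rz":0,"gripper":1}]' 60
```

```text
t: 4.7
tcp_pos: [0.4041, -0.002, 0.0224]
eef_rot: [0.088, 0.987, 0.012, -0.133]
wrist_force: [0.0, -0.2, -0.5]
grip_width: 0.0731
grip_force: 0.0
t: 5.2
tcp_pos: [0.4037, -0.0019, 0.0219]
eef_rot: [0.088, 0.987, 0.012, -0.134]
wrist_force: [0.2, -0.5, 1.4]
grip_width: 0.0112
grip_force: 51.5
```

```bash
python3 -m crank '[{"dx":0,"dy":0,"dz":0,"rx":0,"ry":0,"rz":0,"gripper":1},{"dx":0,"dy":0,"dz":-0.1,"rx":0,"ry":0,"rz":0,"gripper":1},{"dx":0,"dy":0,"dz":-0.3,"rx":0,"ry":0,"rz":0,"gripper":1},{"dx":0,"dy":0,"dz":-0.5,"rx":0,"ry":0,"rz":0,"gripper":1},{"dx":0,"dy":0,"dz":-0.5,"rx":0,"ry":0,"rz":0,"gripper":1}]' 60
python3 - <<'E'
from h import *
im,p=snap('wrist','w6'); im2,_=snap('side','s6')
cv2.imwrite('pics/c6.png',np.hstack([im,cv2.resize(im2[160:280,220:320],(320,384),interpolation=cv2.INTER_CUBIC)])[:,:800])
E
```

```text
t: 5.7
tcp_pos: [0.4194, -0.0049, 0.0723]
eef_rot: [0.088, 0.987, 0.012, -0.131]
wrist_force: [0.8, 0.5, -0.7]
grip_width: 0.0107
grip_force: 51.6
```

View pics/c6.png

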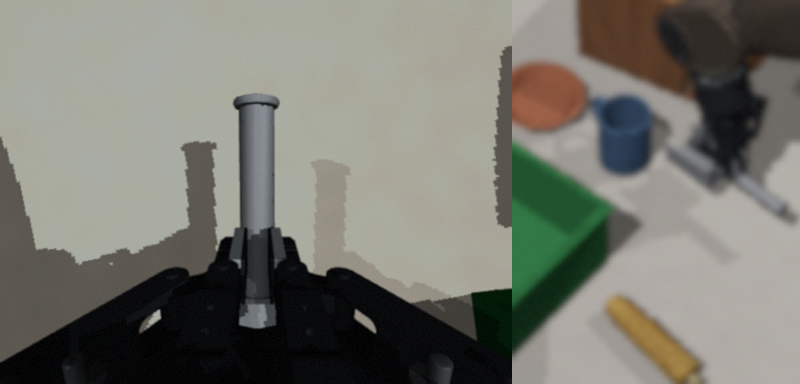

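The scoop is held: its button and handle are at (255,100) to (258,250) and the shadow has come off the ledge. I'll raise it, yaw it across and carry it to the bin.

```bash
cat >> h.py <<'E'
TH=.65; C0=np.array([.610,-.290,.002]); CY=.09
def binpt(x,y,z,th=None):  # x from hinge line along floor, z from hinge
    th=TH if th is None else th
    c=np.array([x*np.cos(th)-z*np.sin(th),y,x*np.sin(th)+z*np.cos(th)])
    return C0+R.from_euler('z',CY).apply(c)
def turn(pos,Q):
    s=monitor.read_state(); M=R.from_quat(s['eef_rot'])
    print('tcp',s['tcp_pos'].round(4),'t',round(s['t'],2),'shift',(M.inv().apply(np.array(pos)-s['tcp_pos'])/.1).round(3),'turn',((M.inv()*Q*M).as_rotvec()/1.5).round(3),'F',s['wrist_force'].round(1),'w',round(s['grip_width'],4),'q',s['qpos'].round(2))
E
python3 - <<'E'
from h import *
turn((.43,-.03,.17),R.from_euler('z',-1.301)); print(binpt(.06,.017,.044),binpt(.06,.017,.194))
E
```

```text
tcp [ 0.4166 -0.0042  0.0697] t 5.8 shift [ 0.096 -0.23  -1.014] turn [-0.231 -0.     0.836] F [-0.   1.  -1.9] w 0.0109 q [-0.24  0.07  2.15 -0.02  1.19 -1.63]
[ 0.62952334 -0.27116906  0.07333887] [ 0.53911279 -0.27932805  0.19275144]
```

```bash
python3 -m crank '[{"dx":0.03,"dy":0,"dz":-0.3,"rx":0,"ry":0,"rz":0,"gripper":1},{"dx":0.06,"dy":0,"dz":-0.6,"rx":0,"ry":0,"rz":0,"gripper":1},{"dx":0.09,"dy":-0.1,"dz":-1,"rx":0,"ry":0,"rz":0,"gripper":1},{"dx":0.09,"dy":-0.2,"dz":-1,"rx":0,"ry":0,"rz":0,"gripper":1}]' | head -2
python3 -m crank '[{"dx":0,"dy":-0.1,"dz":0,"rx":-0.023,"ry":0,"rz":0.084,"gripper":1},{"dx":0,"dy":-0.2,"dz":0,"rx":-0.046,"ry":0,"rz":0.167,"gripper":1},{"dx":0,"dy":-0.3,"dz":-0.1,"rx":-0.069,"ry":0,"rz":0.251,"gripper":1},{"dx":0,"dy":-0.4,"dz":-0.2,"rx":-0.092,"ry":0,"rz":0.334,"gripper":1},{"dx":0,"dy":-0.5,"dz":-0.3,"rx":-0.115,"ry":0,"rz":0.418,"gripper":1},{"dx":0,"dy":-0.6,"dz":-0.4,"rx":-0.139,"ry":0,"rz":0.502,"gripper":1},{"dx":0,"dy":-0.7,"dz":-0.4,"rx":-0.162,"ry":0,"rz":0.585,"gripper":1},{"dx":0,"dy":-0.8,"dz":-0.4,"rx":-0.185,"ry":0,"rz":0.669,"gripper":1},{"dx":0,"dy":-0.9,"dz":-0.4,"rx":-0.208,"ry":0,"rz":0.752,"gripper":1},{"dx":0,"dy":-1,"dz":-0.4,"rx":-0.231,"ry":0,"rz":0.836,"gripper":1},{"dx":0,"dy":-1,"dz":-0.4,"rx":-0.231,"ry":0,"rz":0.836,"gripper":1}]'
python3 - <<'E'
from h import *
a=np.array([-np.sin(CY),np.cos(CY),0])
turn((.50,-.20,.24),R.from_rotvec(-.65*a)); 
E
```

```text
t: 6.2
tcp_pos: [0.4339, -0.0282, 0.1725]
t: 7.3
tcp_pos: [0.422, -0.1277, 0.2049]
eef_rot: [0.669, 0.731, 0.09, -0.101]
wrist_force: [0.6, 0.5, -1.9]
grip_width: 0.0109
grip_force: 51.5
tcp [ 0.422  -0.1277  0.2049] t 7.3 shift [-0.666  0.711 -0.552] turn [-0.417  0.    -0.116] F [ 0.6  0.5 -1.9] w 0.0109 q [-0.65 -0.15  2.09  0.2   1.4  -0.79]
```

```bash
python3 -m crank '[{"dx":-0.15,"dy":0.15,"dz":-0.12,"rx":-0.09,"ry":0,"rz":-0.025,"gripper":1},{"dx":-0.3,"dy":0.3,"dz":-0.25,"rx":-0.18,"ry":0,"rz":-0.05,"gripper":1},{"dx":-0.45,"dy":0.45,"dz":-0.38,"rx":-0.27,"ry":0,"rz":-0.075,"gripper":1},{"dx":-0.6,"dy":0.6,"dz":-0.55,"rx":-0.35,"ry":0,"rz":-0.098,"gripper":1},{"dx":-0.67,"dy":0.71,"dz":-0.55,"rx":-0.417,"ry":0,"rz":-0.116,"gripper":1},{"dx":-0.67,"dy":0.71,"dz":-0.55,"rx":-0.417,"ry":0,"rz":-0.116,"gripper":1}]'
python3 - <<'E'
from h import *
turn(binpt(.06,.017,.194),R.identity()); turn(binpt(.06,.017,.05),R.identity())
im,p=snap('wrist','w7'); snap('top','t7'); snap('side','s7')
E
```

```text
t: 7.9
tcp_pos: [0.5, -0.1993, 0.2388]
eef_rot: [0.602, 0.723, 0.319, 0.116]
wrist_force: [-0.3, 0.2, -2.1]
grip_width: 0.0111
grip_force: 51.7
tcp [ 0.5    -0.1993  0.2388] t 7.9 shift [-0.952 -0.023  0.313] turn [0. 0. 0.] F [-0.3  0.2 -2.1] w 0.0111 q [-0.89 -0.18  2.14  0.75  1.18 -1.38]
tcp [ 0.5    -0.1993  0.2388] t 7.9 shift [-1.342 -0.016  1.699] turn [0. 0. 0.] F [-0.3  0.2 -2.1] w 0.0111 q [-0.89 -0.18  2.14  0.75  1.18 -1.38]
```

```bash
python3 -m crank '[{"dx":-0.4,"dy":0,"dz":0.1,"rx":0,"ry":0,"rz":0,"gripper":1},{"dx":-0.8,"dy":-0.02,"dz":0.25,"rx":0,"ry":0,"rz":0,"gripper":1},{"dx":-0.95,"dy":-0.02,"dz":0.31,"rx":0,"ry":0,"rz":0,"gripper":1},{"dx":-0.95,"dy":-0.02,"dz":0.31,"rx":0,"ry":0,"rz":0,"gripper":1}]'
python3 -m crank '[{"dx":-0.1,"dy":0,"dz":0.35,"rx":0,"ry":0,"rz":0,"gripper":1},{"dx":-0.2,"dy":0,"dz":0.7,"rx":0,"ry":0,"rz":0,"gripper":1},{"dx":-0.28,"dy":0,"dz":1,"rx":0,"ry":0,"rz":0,"gripper":1},{"dx":-0.28,"dy":0,"dz":1,"rx":0,"ry":0,"rz":0,"gripper":1}]'
python3 - <<'E'
from h import *
turn(binpt(.06,.017,.05),R.identity())
im,p=snap('top','t8');c1=cv2.resize(im[120:240,270:400],(420,388),interpolation=cv2.INTER_CUBIC); im,p=snap('side','s8');c2=cv2.resize(im[100:200,230:330],(380,388),interpolation=cv2.INTER_CUBIC)
cv2.imwrite('pics/c8.png',np.hstack([c1,c2]))
E
```

```text
t: 8.45
tcp_pos: [0.5413, -0.28, 0.1953]
eef_rot: [0.601, 0.723, 0.319, 0.117]
wrist_force: [0.6, 0.7, -1.2]
grip_width: 0.011
grip_force: 51.7
t: 8.85
tcp_pos: [0.603, -0.2706, 0.1107]
eef_rot: [0.601, 0.724, 0.32, 0.115]
wrist_force: [-1.1, 0.7, -1.9]
grip_width: 0.0109
grip_force: 51.8
tcp [ 0.603  -0.2706  0.1107] t 8.85 shift [-0.137 -0.014  0.374] turn [0. 0. 0.] F [-1.1  0.7 -1.9] w 0.0109 q [-0.83  0.28  1.92  0.86  0.98 -1.53]
```

```bash
python3 -m crank '[{"dx":-0.06,"dy":0,"dz":0.18,"rx":0,"ry":0,"rz":0,"gripper":1},{"dx":-0.13,"dy":0,"dz":0.37,"rx":0,"ry":0,"rz":0,"gripper":1},{"dx":-0.13,"dy":0,"dz":0.37,"rx":0,"ry":0,"rz":0,"gripper":1}]'
python3 -m crank '[{"dx":-0.02,"dy":0,"dz":0.06,"rx":0,"ry":0,"rz":0,"gripper":1},{"dx":-0.02,"dy":0,"dz":0.06,"rx":0,"ry":0,"rz":0,"gripper":1}]'
python3 - <<'E'
from h import *
turn(binpt(.06,.017,.03),R.identity())
E
```

```text
t: 9.25
tcp_pos: [0.6272, -0.2745, 0.0837]
eef_rot: [0.601, 0.723, 0.319, 0.119]
wrist_force: [0.6, 0.4, -0.9]
grip_width: 0.0109
grip_force: 51.8
t: 9.45
tcp_pos: [0.6312, -0.2752, 0.0794]
eef_rot: [0.601, 0.723, 0.319, 0.12]
wrist_force: [-0.5, 1.1, -1.5]
grip_width: 0.0112
grip_force: 51.8
tcp [ 0.6312 -0.2752  0.0794] t 9.45 shift [-0.007 -0.047  0.185] turn [0. 0. 0.] F [-0.5  1.1 -1.5] w 0.0112 q [-0.8   0.37  1.87  0.89  0.92 -1.56]
```

```bash
python3 -m crank '[{"dx":0,"dy":0,"dz":0.06,"rx":0,"ry":0,"rz":0,"gripper":1},{"dx":0,"dy":0,"dz":0.1,"rx":0,"ry":0,"rz":0,"gripper":1},{"dx":0,"dy":0,"dz":0.1,"rx":0,"ry":0,"rz":0,"gripper":1}]'
python3 - <<'E'
from h import *
s=monitor.read_state();d=R.from_euler('z',-CY).apply(s['tcp_pos']-C0);print('carc',d,'bin x,z',d[0]*np.cos(TH)+d[2]*np.sin(TH),-d[0]*np.sin(TH)+d[2]*np.cos(TH))
print(R.from_quat(s['eef_rot']).as_matrix().round(2))
E
```

```text
t: 9.75
tcp_pos: [0.6365, -0.2713, 0.07]
eef_rot: [0.601, 0.723, 0.319, 0.118]
wrist_force: [-0.4, -0.2, -1.4]
grip_width: 0.0111
grip_force: 51.6
carc [0.02802558 0.01622306 0.06801902] bin x,z 0.0634748968179728 0.03718814550207884
[[-0.25  0.79  0.55]
 [ 0.94  0.07  0.32]
 [ 0.21  0.6  -0.77]]
```

```bash
python3 -m crank '[{"dx":0,"dy":0,"dz":0,"rx":0,"ry":0,"rz":0,"gripper":0.5},{"dx":0,"dy":0,"dz":0,"rx":0,"ry":0,"rz":0,"gripper":0.4},{"dx":0,"dy":0,"dz":0,"rx":0,"ry":0,"rz":0,"gripper":0.4},{"dx":0,"dy":0,"dz":0,"rx":0,"ry":0,"rz":0,"gripper":0.4},{"dx":0.1,"dy":0,"dz":-0.35,"rx":0,"ry":0,"rz":0,"gripper":0.4},{"dx":0.2,"dy":0,"dz":-0.7,"rx":0,"ry":0,"rz":0,"gripper":0.4},{"dx":0.28,"dy":0,"dz":-1,"rx":0,"ry":0,"rz":0,"gripper":0.4}]'
python3 -m crank '[{"dx":0.1,"dy":0,"dz":-0.35,"rx":0,"ry":0,"rz":0,"gripper":0.2},{"dx":0.2,"dy":0,"dz":-0.7,"rx":0,"ry":0,"rz":0,"gripper":0},{"dx":0.24,"dy":-0.1,"dz":-0.9,"rx":0,"ry":0,"rz":0,"gripper":0},{"dx":0.24,"dy":-0.1,"dz":-0.9,"rx":0,"ry":0,"rz":0,"gripper":0}]'
python3 - <<'E'
from h import *
for n in ('top','side','wrist'): snap(n,n+'9')
delta((.39,-.262,.20),-1.75)
delta((.39,-.262,.20),1.39)
E
```

```text
t: 10.45
tcp_pos: [0.5731, -0.2771, 0.1541]
eef_rot: [0.601, 0.723, 0.319, 0.119]
wrist_force: [0.4, -0.9, 0.8]
grip_width: 0.0516
grip_force: 0.0
t: 10.85
tcp_pos: [0.5094, -0.2854, 0.2238]
eef_rot: [0.601, 0.723, 0.318, 0.121]
wrist_force: [-0.2, 0.5, 0.1]
grip_width: 0.0854
grip_force: 0.0
tcp [ 0.5101 -0.2836  0.2205] t 11.0 shares [ 0.459 -1.061 -0.44 ] [ 0.474  0.129 -0.771] F 0.9 w 0.0853 q [-0.98 -0.    2.01  0.76  1.2  -1.48]
tcp [ 0.5101 -0.2836  0.2205] t 11.0 shares [ 0.459 -1.061 -0.44 ] [ 0.474  0.128 -0.77 ] F 0.9 w 0.0853 q [-0.98 -0.    2.01  0.76  1.2  -1.48]
```

```bash
sed -i 's/for k in (0,np.pi,-np.pi):/for k in ((0,) if exact else (0,np.pi)):/; s/def delta(pos,yaw=None,tilt=0.0,tyaw=0.09)/def delta(pos,yaw=None,tilt=0.0,tyaw=0.09,exact=False)/' h.py
python3 - <<'E'
from h import *
delta((.44,-.27,.24),-.85,exact=True)
im=cv2.imread('pics/top9.png')
h=cv2.cvtColor(im,cv2.COLOR_BGR2HSV); m=cv2.inRange(h,(3,120,20),(16,255,140)); m[:235]=0;m[:,:300]=0
c=max(cv2.findContours(m,0,1)[0],key=cv2.contourArea);print(cv2.minAreaRect(c),onz('top',[cv2.minAreaRect(c)[0]],.02))
E
```

```text
tcp [ 0.5101 -0.2836  0.2205] t 11.0 shares [ 0.344 -0.429 -0.495] [ 0.317 -0.365  0.66 ] F 0.9 w 0.0853 q [-0.98 -0.    2.01  0.76  1.2  -1.48]
((326.2640075683594, 265.5480041503906), (6.260991096496582, 26.02783203125), 10.30484676361084) [[ 0.34587602 -0.26614232  0.02      ]]
```

```bash
python3 -m crank '[{"dx":0.04,"dy":-0.05,"dz":-0.06,"rx":0.04,"ry":-0.046,"rz":0.082,"gripper":0},{"dx":0.08,"dy":-0.1,"dz":-0.12,"rx":0.08,"ry":-0.091,"rz":0.165,"gripper":0},{"dx":0.12,"dy":-0.15,"dz":-0.18,"rx":0.119,"ry":-0.137,"rz":0.247,"gripper":0},{"dx":0.16,"dy":-0.2,"dz":-0.24,"rx":0.159,"ry":-0.183,"rz":0.33,"gripper":0},{"dx":0.2,"dy":-0.25,"dz":-0.3,"rx":0.198,"ry":-0.228,"rz":0.412,"gripper":0},{"dx":0.25,"dy":-0.3,"dz":-0.37,"rx":0.238,"ry":-0.274,"rz":0.495,"gripper":0},{"dx":0.3,"dy":-0.36,"dz":-0.43,"rx":0.277,"ry":-0.32,"rz":0.577,"gripper":0},{"dx":0.34,"dy":-0.43,"dz":-0.5,"rx":0.317,"ry":-0.365,"rz":0.66,"gripper":0},{"dx":0.34,"dy":-0.43,"dz":-0.5,"rx":0.317,"ry":-0.365,"rz":0.66,"gripper":0},{"dx":0.34,"dy":-0.43,"dz":-0.5,"rx":0.317,"ry":-0.365,"rz":0.66,"gripper":0}]'
python3 - <<'E'
from h import *
delta((.38,-.265,.19),-1.75,exact=True)
E
```

```text
t: 12.0
tcp_pos: [0.4405, -0.2699, 0.2394]
eef_rot: [0.935, 0.354, -0.0, -0.001]
wrist_force: [-0.4, -0.3, -0.2]
grip_width: 0.0854
grip_force: 0.0
tcp [ 0.4405 -0.2699  0.2394] t 12.0 shares [-0.422 -0.437  0.495] [-0.001  0.     0.602] F 0.5 w 0.0854 q [-0.75 -0.08  1.94  0.    1.28  0.1 ]
```

```bash
python3 -m crank '[{"dx":-0.07,"dy":-0.07,"dz":0.08,"rx":0,"ry":0,"rz":0.09,"gripper":0},{"dx":-0.14,"dy":-0.14,"dz":0.16,"rx":0,"ry":0,"rz":0.18,"gripper":0},{"dx":-0.21,"dy":-0.21,"dz":0.24,"rx":0,"ry":0,"rz":0.27,"gripper":0},{"dx":-0.28,"dy":-0.28,"dz":0.32,"rx":0,"ry":0,"rz":0.36,"gripper":0},{"dx":-0.35,"dy":-0.35,"dz":0.4,"rx":0,"ry":0,"rz":0.45,"gripper":0},{"dx":-0.42,"dy":-0.44,"dz":0.5,"rx":0,"ry":0,"rz":0.54,"gripper":0},{"dx":-0.42,"dy":-0.44,"dz":0.5,"rx":0,"ry":0,"rz":0.6,"gripper":0},{"dx":-0.42,"dy":-0.44,"dz":0.5,"rx":0,"ry":0,"rz":0.6,"gripper":0},{"dx":-0.42,"dy":-0.44,"dz":0.5,"rx":0,"ry":0,"rz":0.6,"gripper":0}]'
python3 - <<'E'
from h import *
np.set_printoptions(precision=4,suppress=True)
delta((.38,-.265,.02),-1.75,exact=True)
im,p=snap('wrist','w10'); h=cv2.cvtColor(im,cv2.COLOR_BGR2HSV)
e=proj('wrist',[(.3,-.247,.022),(.389,-.263,.022),(.401,-.265,.022)],p); print(e)
m=cv2.inRange(h,(2,90,15),(14,255,120))
for c in sorted(cv2.findContours(m,0,1)[0],key=cv2.contourArea)[-3:]:
    r=cv2.minAreaRect(c); print(r,cv2.contourArea(c)); v=onz('wrist',np.vstack([cv2.boxPoints(r),[r[0]]]),.02,p); print(v[:,:2])
E
```

```text
t: 12.9
tcp_pos: [0.3793, -0.2654, 0.1904]
eef_rot: [0.996, -0.088, 0.0, -0.0]
wrist_force: [-0.2, -0.7, 0.5]
grip_width: 0.0856
grip_force: 0.0
tcp [ 0.3793 -0.2654  0.1904] t 12.9 shares [ 0.004 -0.005  1.704] [-0.    -0.001  0.002] F 0.8 w 0.0856 q [-0.83 -0.17  2.11  0.    1.2   0.92]
[[254.2548 237.6098]
 [254.1536 165.909 ]
 [254.0026 155.4073]]
((103.75000762939453, 1.2499998807907104), (1.5811387300491333, 3.1622774600982666), 71.56504821777344) 1.5
[[ 0.5763 -0.1448]
 [ 0.5767 -0.148 ]
 [ 0.5754 -0.1481]
 [ 0.5751 -0.1449]
 [ 0.5759 -0.1464]]
((261.0, 197.5), (79.0, 22.0), 90.0) 1610.5
[[ 0.3986 -0.2598]
 [ 0.3941 -0.2848]
 [ 0.296  -0.2688]
 [ 0.3008 -0.2417]
 [ 0.3494 -0.2641]]
((216.6741485595703, 11.684135437011719), (81.26791381835938, 328.98834228515625), 73.16252899169922) 13598.5
[[ 0.569  -0.0862]
 [ 0.5918 -0.4011]
 [ 0.526  -0.4201]
 [ 0.4956 -0.082 ]
 [ 0.5487 -0.2539]]
```

```bash
python3 -m crank '[{"dx":0,"dy":0.02,"dz":0.45,"rx":0,"ry":0,"rz":0,"gripper":0},{"dx":0,"dy":0.04,"dz":0.9,"rx":0,"ry":0,"rz":0,"gripper":0}]' | head -2
python3 -m crank '[{"dx":0,"dy":0,"dz":0.45,"rx":0,"ry":0,"rz":0,"gripper":0},{"dx":0,"dy":0,"dz":0.75,"rx":0,"ry":0,"rz":0,"gripper":0},{"dx":0,"dy":0,"dz":0.85,"rx":0,"ry":0,"rz":0,"gripper":0},{"dx":0,"dy":0,"dz":0.85,"rx":0,"ry":0,"rz":0,"gripper":0.5},{"dx":0,"dy":0,"dz":0.85,"rx":0,"ry":0,"rz":0,"gripper":1},{"dx":0,"dy":0,"dz":0.85,"rx":0,"ry":0,"rz":0,"gripper":1},{"dx":0,"dy":0,"dz":0.85,"rx":0,"ry":0,"rz":0,"gripper":1},{"dx":0,"dy":0,"dz":0.85,"rx":0,"ry":0,"rz":0,"gripper":1},{"dx":0,"dy":0,"dz":0.85,"rx":0,"ry":0,"rz":0,"gripper":1}]' 60
python3 -m crank '[{"dx":0,"dy":0,"dz":-0.2,"rx":0,"ry":0,"rz":0,"gripper":1},{"dx":0,"dy":0,"dz":-0.6,"rx":0,"ry":0,"rz":0,"gripper":1},{"dx":0,"dy":0,"dz":-1,"rx":0,"ry":0,"rz":0,"gripper":1},{"dx":0,"dy":0,"dz":-1,"rx":0,"ry":0,"rz":0,"gripper":1}]'
python3 - <<'E'
from h import *
np.set_printoptions(precision=4,suppress=True)
im,p=snap('wrist','w11'); snap('side','s11')
turn((.40,-.25,.20),R.from_euler('z',1.57+.18+.09))
E
```

```text
t: 13.15
tcp_pos: [0.3803, -0.2711, 0.1019]
t: 14.05
tcp_pos: [0.379, -0.2699, 0.0165]
eef_rot: [0.996, -0.089, 0.001, 0.001]
wrist_force: [0.5, -0.0, -0.3]
grip_width: 0.0003
grip_force: 0.0
t: 14.45
tcp_pos: [0.3817, -0.2728, 0.1223]
eef_rot: [0.996, -0.089, 0.005, 0.005]
wrist_force: [0.8, -0.8, 1.1]
grip_width: -0.0
grip_force: 0.0
tcp [ 0.3791 -0.2701  0.1171] t 14.55 shift [ 0.173 -0.233 -0.829] turn [ 0.004  0.003 -1.227] F [-0.6  0.3  0.4] w 0.0 q [-0.84 -0.07  2.17  0.    1.04  0.91]
```

The fingers closed on nothing. Together with the scoop's narrow chord and the upward push on the first try, this suggests the shut fingertips end about 12 mm above the TCP reading. I'll go deeper in small guarded steps.

```bash
python3 -m crank '[{"dx":0,"dy":0,"dz":0.3,"rx":0,"ry":0,"rz":0,"gripper":0},{"dx":0,"dy":0,"dz":0.3,"rx":0,"ry":0,"rz":0,"gripper":0},{"dx":0,"dy":0,"dz":0.7,"rx":0,"ry":0,"rz":0,"gripper":0},{"dx":0,"dy":0,"dz":1,"rx":0,"ry":0,"rz":0,"gripper":0},{"dx":0,"dy":0,"dz":1,"rx":0,"ry":0,"rz":0,"gripper":0}]'|head -5
python3 -m crank '[{"dx":0,"dy":0,"dz":0.08,"rx":0,"ry":0,"rz":0,"gripper":0},{"dx":0,"dy":0,"dz":0.08,"rx":0,"ry":0,"rz":0,"gripper":0}]'|sed -n 2,4p
python3 - <<'E'
from h import *
im,p=snap('wrist','w12'); h=cv2.cvtColor(im,cv2.COLOR_BGR2HSV)
m=cv2.inRange(h,(2,90,15),(14,255,140))
for c in sorted(cv2.findContours(m,0,1)[0],key=cv2.contourArea)[-2:]:
    r=cv2.minAreaRect(c); print(r); print(onz('wrist',np.vstack([cv2.boxPoints(r),[r[0]]]),.024,p)[:,:2])
E
```

```text
t: 15.05
tcp_pos: [0.3752, -0.2658, 0.0112]
eef_rot: [0.996, -0.089, -0.004, -0.004]
wrist_force: [-0.2, 1.1, 0.7]
grip_width: 0.0722
tcp_pos: [0.3789, -0.2698, 0.0082]
eef_rot: [0.996, -0.089, 0.001, 0.0]
wrist_force: [0.7, -0.7, -0.2]
((251.0, 187.0), (0.0, 0.0), 0.0)
[[ 0.41264886 -0.27204695]
 [ 0.41264886 -0.27204695]
 [ 0.41264886 -0.27204695]
 [ 0.41264886 -0.27204695]
 [ 0.41264886 -0.27204695]]
((256.8376159667969, 270.3074951171875), (49.9876594543457, 115.61590576171875), 1.2730300426483154)
[[ 0.33126832 -0.24471837]
 [ 0.40117558 -0.26051985]
 [ 0.39597154 -0.28581499]
 [ 0.32527675 -0.27329136]
 [ 0.36552309 -0.26649994]]
```

```bash
python3 -m crank '[{"dx":0,"dy":0,"dz":0.06,"rx":0,"ry":0,"rz":0,"gripper":0},{"dx":0,"dy":0,"dz":0.06,"rx":0,"ry":0,"rz":0,"gripper":0}]'|sed -n 2,5p
python3 -m crank '[{"dx":0,"dy":0,"dz":0.0,"rx":0,"ry":0,"rz":0,"gripper":0.5},{"dx":0,"dy":0,"dz":0,"rx":0,"ry":0,"rz":0,"gripper":0.6},{"dx":0,"dy":0,"dz":0.0,"rx":0,"ry":0,"rz":0,"gripper":0.6},{"dx":0,"dy":0,"dz":0.0,"rx":0,"ry":0,"rz":0,"gripper":0.6}]' 60 |sed -n 2,6p
python3 -m crank '[{"dx":0,"dy":0,"dz":0.0,"rx":0,"ry":0,"rz":0,"gripper":1},{"dx":0,"dy":0,"dz":0.0,"rx":0,"ry":0,"rz":0,"gripper":1},{"dx":0,"dy":0,"dz":0.0,"rx":0,"ry":0,"rz":0,"gripper":1}]' |sed -n 2,6p
```

```text
tcp_pos: [0.3789, -0.2698, 0.0022]
eef_rot: [0.996, -0.089, 0.001, 0.0]
wrist_force: [-0.7, 0.2, 0.2]
grip_width: 0.0855
tcp_pos: [0.3787, -0.2696, 0.002]
eef_rot: [0.996, -0.089, 0.001, 0.0]
wrist_force: [0.0, -0.2, 0.4]
grip_width: 0.0343
grip_force: 0.0
tcp_pos: [0.3789, -0.2699, 0.0023]
eef_rot: [0.996, -0.089, 0.001, 0.0]
wrist_force: [-0.6, 0.3, 4.1]
grip_width: 0.0261
grip_force: 60.0
```

```bash
python3 -m crank '[{"dx":0,"dy":0,"dz":-0.15,"rx":0,"ry":0,"rz":0,"gripper":1},{"dx":0,"dy":0,"dz":-0.5,"rx":0,"ry":0,"rz":0,"gripper":1},{"dx":0,"dy":0,"dz":-0.9,"rx":0,"ry":0,"rz":0,"gripper":1},{"dx":0,"dy":0,"dz":-1,"rx":0,"ry":0,"rz":0,"gripper":1},{"dx":0,"dy":0,"dz":-1,"rx":0,"ry":0,"rz":0,"gripper":1}]'
python3 - <<'E'
from h import *
im,p=snap('wrist','w13'); h=cv2.cvtColor(im,cv2.COLOR_BGR2HSV)
m=cv2.inRange(h,(2,90,15),(14,255,140))
c=sorted(cv2.findContours(m[200:],0,1)[0],key=cv2.contourArea)[-1];r=cv2.minAreaRect(c); print(r)
print(proj('wrist',[p[0]+R.from_quat(p[1]).apply(np.array([-.08*0-.082,0,-.002]))],p))
turn((.40,-.25,.22),R.from_euler('z',1.57+.18+.09))
E
```

```text
t: 16.7
tcp_pos: [0.3794, -0.2704, 0.1033]
eef_rot: [0.996, -0.089, 0.002, 0.002]
wrist_force: [0.7, 0.9, -1.3]
grip_width: 0.0263
grip_force: 59.5
((257.0, 72.0), (112.0, 52.0), 90.0)
[[258.17297654 350.76314558]]
tcp [ 0.3784 -0.2693  0.1014] t 16.75 shift [ 0.18  -0.228 -1.186] turn [ 1.000e-03  1.000e-03 -1.227e+00] F [-0.3  0.3 -1.8] w 0.0264 q [-0.84 -0.05  2.18  0.    1.01  0.91]
```

```bash
python3 -m crank '[{"dx":0,"dy":0,"dz":-0.4,"rx":0,"ry":0,"rz":0,"gripper":1},{"dx":0.03,"dy":-0.03,"dz":-0.8,"rx":0,"ry":0,"rz":-0.09,"gripper":1},{"dx":0.06,"dy":-0.06,"dz":-1,"rx":0,"ry":0,"rz":-0.18,"gripper":1},{"dx":0.09,"dy":-0.1,"dz":-1,"rx":0,"ry":0,"rz":-0.27,"gripper":1},{"dx":0.12,"dy":-0.14,"dz":-1,"rx":0,"ry":0,"rz":-0.36,"gripper":1},{"dx":0.15,"dy":-0.18,"dz":-1,"rx":0,"ry":0,"rz":-0.45,"gripper":1},{"dx":0.18,"dy":-0.22,"dz":-1,"rx":0,"ry":0,"rz":-0.54,"gripper":1},{"dx":0.18,"dy":-0.22,"dz":-1,"rx":0,"ry":0,"rz":-0.61,"gripper":1}]'
python3 -m crank '[{"dx":0,"dy":0,"dz":0,"rx":0,"ry":0,"rz":-0.09,"gripper":1},{"dx":0,"dy":0,"dz":0,"rx":0,"ry":0,"rz":-0.18,"gripper":1},{"dx":0,"dy":0,"dz":0,"rx":0,"ry":0,"rz":-0.27,"gripper":1},{"dx":0,"dy":0,"dz":0,"rx":0,"ry":0,"rz":-0.36,"gripper":1},{"dx":0,"dy":0,"dz":0,"rx":0,"ry":0,"rz":-0.45,"gripper":1},{"dx":0,"dy":0,"dz":0,"rx":0,"ry":0,"rz":-0.54,"gripper":1},{"dx":0,"dy":0,"dz":0,"rx":0,"ry":0,"rz":-0.617,"gripper":1},{"dx":0,"dy":0,"dz":0,"rx":0,"ry":0,"rz":-0.617,"gripper":1}]'
python3 - <<'E'
from h import *
snap('top','t14'); snap('side','s14'); snap('wrist','w14')
a=np.array([-np.sin(CY),np.cos(CY),0])
turn((.50,-.298,.25),R.from_rotvec(-.6*a)); print(binpt(.07,-.008,.194))
E
```

```text
t: 17.55
tcp_pos: [0.3992, -0.2496, 0.1984]
eef_rot: [0.932, 0.362, -0.001, -0.002]
wrist_force: [0.6, -0.0, -1.2]
grip_width: 0.0263
grip_force: 59.6
t: 18.35
tcp_pos: [0.3991, -0.25, 0.1987]
eef_rot: [0.674, 0.738, 0.0, -0.002]
wrist_force: [-0.4, 0.8, -2.5]
grip_width: 0.0261
grip_force: 59.6
tcp [ 0.3996 -0.2505  0.2002] t 18.5 shift [-0.561  0.958 -0.5  ] turn [-0.4    0.001 -0.001] F [-0.6 -0.3 -1.6] w 0.0263 q [-0.78 -0.16  2.08  0.    1.22 -0.86]
[ 0.54928837 -0.30351136  0.19880331]
```

```bash
python3 -m crank '[{"dx":-0.13,"dy":0.22,"dz":-0.13,"rx":-0.09,"ry":0,"rz":0,"gripper":1},{"dx":-0.26,"dy":0.44,"dz":-0.26,"rx":-0.18,"ry":0,"rz":0,"gripper":1},{"dx":-0.4,"dy":0.66,"dz":-0.38,"rx":-0.27,"ry":0,"rz":0,"gripper":1},{"dx":-0.56,"dy":0.9,"dz":-0.5,"rx":-0.36,"ry":0,"rz":0,"gripper":1},{"dx":-0.56,"dy":0.96,"dz":-0.5,"rx":-0.42,"ry":0,"rz":0,"gripper":1},{"dx":-0.56,"dy":0.96,"dz":-0.5,"rx":-0.42,"ry":0,"rz":0,"gripper":1},{"dx":-0.56,"dy":0.96,"dz":-0.5,"rx":-0.42,"ry":0,"rz":0,"gripper":1}]'
python3 - <<'E'
from h import *
for z in (.19,.1,.03): turn(binpt(.082,-.008,z),R.identity())
E
```

```text
t: 19.2
tcp_pos: [0.5, -0.2978, 0.2509]
eef_rot: [0.642, 0.702, 0.228, 0.208]
wrist_force: [-0.5, 0.6, -1.1]
grip_width: 0.0264
grip_force: 59.7
tcp [ 0.5    -0.2978  0.2509] t 19.2 shift [-0.101  0.208  0.744] turn [0. 0. 0.] F [-0.5  0.6 -1.1] w 0.0264 q [-0.95 -0.17  2.09  0.66  0.98 -1.35]
tcp [ 0.5    -0.2978  0.2509] t 19.2 shift [-0.102  0.228  1.643] turn [0. 0. 0.] F [-0.5  0.6 -1.1] w 0.0264 q [-0.95 -0.17  2.09  0.66  0.98 -1.35]
tcp [ 0.5    -0.2978  0.2509] t 19.2 shift [-0.103  0.243  2.343] turn [0. 0. 0.] F [-0.5  0.6 -1.1] w 0.0264 q [-0.95 -0.17  2.09  0.66  0.98 -1.35]
```

```bash
python3 -m crank '[{"dx":-0.05,"dy":0.15,"dz":0.3,"rx":0,"ry":0,"rz":0,"gripper":1},{"dx":-0.1,"dy":0.21,"dz":0.74,"rx":0,"ry":0,"rz":0,"gripper":1},{"dx":-0.1,"dy":0.21,"dz":0.74,"rx":0,"ry":0,"rz":0,"gripper":1}]'|sed -n 2,4p
python3 -m crank '[{"dx":0,"dy":0.01,"dz":0.3,"rx":0,"ry":0,"rz":0,"gripper":1},{"dx":0,"dy":0.02,"dz":0.6,"rx":0,"ry":0,"rz":0,"gripper":1},{"dx":0,"dy":0.02,"dz":0.9,"rx":0,"ry":0,"rz":0,"gripper":1},{"dx":0,"dy":0.02,"dz":0.9,"rx":0,"ry":0,"rz":0,"gripper":1}]'|sed -n 2,4p
python3 -m crank '[{"dx":0,"dy":0.01,"dz":0.15,"rx":0,"ry":0,"rz":0,"gripper":1},{"dx":0,"dy":0.01,"dz":0.3,"rx":0,"ry":0,"rz":0,"gripper":1},{"dx":0,"dy":0.01,"dz":0.3,"rx":0,"ry":0,"rz":0,"gripper":1}]'|sed -n 2,4p
python3 - <<'E'
from h import *
turn(binpt(.082,-.008,.025),R.identity())
E
```

```text
tcp_pos: [0.5623, -0.3, 0.1981]
eef_rot: [0.642, 0.703, 0.229, 0.204]
wrist_force: [-0.3, -0.1, -3.1]
tcp_pos: [0.6161, -0.2953, 0.1295]
eef_rot: [0.641, 0.703, 0.229, 0.206]
wrist_force: [-0.9, 0.3, -1.7]
tcp_pos: [0.6349, -0.2955, 0.1097]
eef_rot: [0.641, 0.702, 0.229, 0.209]
wrist_force: [-0.8, -0.4, -2.0]
tcp [ 0.6349 -0.2955  0.1097] t 20.2 shift [-0.003 -0.016  0.46 ] turn [0. 0. 0.] F [-0.8 -0.4 -2. ] w 0.026 q [-0.75  0.25  1.94  0.8   0.66 -1.41]
```

```bash
python3 -m crank '[{"dx":0,"dy":0,"dz":0.12,"rx":0,"ry":0,"rz":0,"gripper":1},{"dx":0,"dy":0,"dz":0.24,"rx":0,"ry":0,"rz":0,"gripper":1},{"dx":0,"dy":0,"dz":0.24,"rx":0,"ry":0,"rz":0,"gripper":1}]'|sed -n 2,4p
python3 -m crank '[{"dx":0,"dy":0,"dz":0.1,"rx":0,"ry":0,"rz":0,"gripper":1},{"dx":0,"dy":0,"dz":0.14,"rx":0,"ry":0,"rz":0,"gripper":1},{"dx":0,"dy":0,"dz":0.14,"rx":0,"ry":0,"rz":0,"gripper":1}]'|sed -n 2,4p
python3 - <<'E'
from h import *
turn(binpt(.082,-.008,.025),R.identity())
E
```

```text
tcp_pos: [0.6489, -0.2941, 0.0889]
eef_rot: [0.641, 0.702, 0.229, 0.208]
wrist_force: [-0.3, -0.7, -0.8]
tcp_pos: [0.6572, -0.2937, 0.0779]
eef_rot: [0.641, 0.702, 0.229, 0.209]
wrist_force: [0.7, -0.1, -0.9]
tcp [ 0.6572 -0.2937  0.0779] t 20.8 shift [-0.001 -0.01   0.072] turn [0. 0. 0.] F [ 0.7 -0.1 -0.9] w 0.0261 q [-0.72  0.34  1.9   0.84  0.61 -1.44]
```

```bash
python3 -m crank '[{"dx":0,"dy":0,"dz":0.05,"rx":0,"ry":0,"rz":0,"gripper":0.6},{"dx":0,"dy":0,"dz":0.05,"rx":0,"ry":0,"rz":0,"gripper":0.5},{"dx":0,"dy":0,"dz":0.05,"rx":0,"ry":0,"rz":0,"gripper":0.5},{"dx":0,"dy":0,"dz":0.05,"rx":0,"ry":0,"rz":0,"gripper":0.5},{"dx":0,"dy":0,"dz":-0.3,"rx":0,"ry":0,"rz":0,"gripper":0.5},{"dx":0,"dy":0,"dz":-0.6,"rx":0,"ry":0,"rz":0,"gripper":0.5},{"dx":0,"dy":0,"dz":-1,"rx":0,"ry":0,"rz":0,"gripper":0.5}]'
python3 -m crank '[{"dx":0,"dy":0,"dz":-0.4,"rx":0,"ry":0,"rz":0,"gripper":0},{"dx":0,"dy":0,"dz":-0.9,"rx":0,"ry":0,"rz":0,"gripper":0},{"dx":0,"dy":-0.3,"dz":-1,"rx":0,"ry":0,"rz":0,"gripper":0},{"dx":0,"dy":-0.3,"dz":-1,"rx":0,"ry":0,"rz":0,"gripper":0}]'
python3 - <<'E'
from h import *
delta((.45,-.12,.26),.9); delta((.45,-.12,.26),.9-np.pi,exact=True)
for n in ('wrist','top','side'): snap(n,n+'15')
E
```

```text
t: 21.5
tcp_pos: [0.5977, -0.2988, 0.1595]
eef_rot: [0.641, 0.702, 0.229, 0.209]
wrist_force: [-0.1, -0.3, 0.5]
grip_width: 0.0426
grip_force: 0.0
t: 21.9
tcp_pos: [0.5136, -0.3074, 0.2237]
eef_rot: [0.641, 0.701, 0.228, 0.211]
wrist_force: [-0.3, 0.0, -0.8]
grip_width: 0.0853
grip_force: 0.0
tcp [ 0.5136 -0.3074  0.2237] t 21.9 shares [ 1.922 -0.161 -0.574] [ 0.397  0.172 -0.522] F 0.9 w 0.0853 q [-0.94 -0.1   2.08  0.68  0.92 -1.39]
tcp [ 0.5136 -0.3074  0.2237] t 21.9 shares [ 1.922 -0.161 -0.574] [ 0.211 -0.486  1.491] F 0.9 w 0.0853 q [-0.94 -0.1   2.08  0.68  0.92 -1.39]
```

```bash
python3 -m crank '[{"dx":0.14,"dy":-0.01,"dz":-0.08,"rx":0.057,"ry":0.025,"rz":-0.075,"gripper":0},{"dx":0.28,"dy":-0.03,"dz":-0.16,"rx":0.113,"ry":0.05,"rz":-0.149,"gripper":0},{"dx":0.42,"dy":-0.05,"dz":-0.24,"rx":0.17,"ry":0.074,"rz":-0.224,"gripper":0},{"dx":0.56,"dy":-0.07,"dz":-0.32,"rx":0.227,"ry":0.098,"rz":-0.298,"gripper":0},{"dx":0.7,"dy":-0.1,"dz":-0.4,"rx":0.284,"ry":0.123,"rz":-0.373,"gripper":0},{"dx":0.85,"dy":-0.13,"dz":-0.48,"rx":0.34,"ry":0.147,"rz":-0.447,"gripper":0},{"dx":1,"dy":-0.16,"dz":-0.57,"rx":0.397,"ry":0.172,"rz":-0.522,"gripper":0},{"dx":1,"dy":-0.16,"dz":-0.57,"rx":0.397,"ry":0.172,"rz":-0.522,"gripper":0},{"dx":1,"dy":-0.16,"dz":-0.57,"rx":0.397,"ry":0.172,"rz":-0.522,"gripper":0}]'
python3 - <<'E'
from h import *
delta((.39,.24,.2),1.37)
E
```

```text
t: 22.95
tcp_pos: [0.4612, -0.2108, 0.2588]
eef_rot: [0.328, 0.945, 0.001, -0.0]
wrist_force: [0.2, -0.1, -0.8]
grip_width: 0.0851
grip_force: 0.0
tcp [ 0.4612 -0.2108  0.2588] t 22.95 shares [3.352 3.096 0.597] [ 0.001 -0.001 -0.312] F 0.9 w 0.0851 q [-0.63 -0.12  1.94  0.    1.32 -1.53]
```

```bash
for i in 1 2 3; do python3 -m crank '[{"dx":0.28,"dy":0.26,"dz":0.0,"rx":0,"ry":0,"rz":0,"gripper":0},{"dx":0.56,"dy":0.52,"dz":0,"rx":0,"ry":0,"rz":0,"gripper":0},{"dx":0.84,"dy":0.77,"dz":0,"rx":0,"ry":0,"rz":0,"gripper":0}]'|sed -n 2p; done
python3 -m crank '[{"dx":0.28,"dy":0.26,"dz":0.2,"rx":0,"ry":0,"rz":-0.08,"gripper":0},{"dx":0.56,"dy":0.52,"dz":0.4,"rx":0,"ry":0,"rz":-0.16,"gripper":0},{"dx":0.84,"dy":0.77,"dz":0.6,"rx":0,"ry":0,"rz":-0.24,"gripper":0},{"dx":0.84,"dy":0.77,"dz":0.6,"rx":0,"ry":0,"rz":-0.31,"gripper":0},{"dx":0.84,"dy":0.77,"dz":0.6,"rx":0,"ry":0,"rz":-0.31,"gripper":0}]'|sed -n 2,5p
python3 - <<'E'
from h import *
np.set_printoptions(precision=4,suppress=True)
im,p=snap('wrist','w16'); snap('top','t16'); snap('side','s16')
h=cv2.cvtColor(im,cv2.COLOR_BGR2HSV); m=cv2.inRange(h,(15,110,60),(32,255,255))
c=sorted(cv2.findContours(m,0,1)[0],key=cv2.contourArea)[-1];r=cv2.minAreaRect(c);b=cv2.boxPoints(r);print(r)
v=onz('wrist',np.vstack([b,[r[0]]]),.022,p);print(v[:,:2])
e=(v[1]-v[0]) if np.linalg.norm(v[1]-v[0])>np.linalg.norm(v[2]-v[1]) else (v[2]-v[1]); a=np.arctan2(e[1],e[0]);print(np.linalg.norm(e),a)
if a>np.pi/2:a-=np.pi
if a<-np.pi/2:a+=np.pi
delta((*v[4][:2],.005),a+np.pi/2)
# bin from top picture now
cv2.imwrite('pics/c16.png',cv2.resize(cv2.imread('pics/t16.png')[120:240,270:400],(780,600)[:2],interpolation=cv2.INTER_CUBIC))
E
```

```text
tcp_pos: [0.4418, -0.0985, 0.2585]
tcp_pos: [0.4237, 0.0144, 0.2589]
tcp_pos: [0.4057, 0.1271, 0.2591]
tcp_pos: [0.387, 0.239, 0.1982]
eef_rot: [0.102, 0.995, 0.0, -0.002]
wrist_force: [1.0, -0.7, 0.5]
grip_width: 0.0853
((257.0, 165.0), (138.0, 34.0), 90.0)
[[0.2992 0.2384]
 [0.3068 0.2752]
 [0.4698 0.2444]
 [0.4611 0.2021]
 [0.3785 0.2412]]
0.16586394328487816 -0.18687159713806936
tcp [0.3883 0.2381 0.2   ] t 24.5 shares [0.101 0.007 1.95 ] [ 0.001 -0.    -0.014] F 1.0 w 0.0856 q [ 0.33 -0.2   2.12  0.    1.22 -1.04]
```

View pics/c16.png

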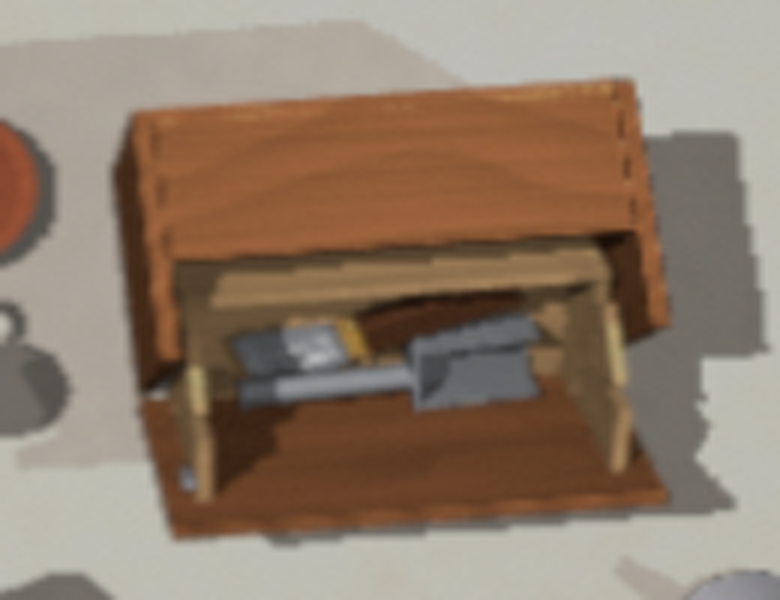

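The view shows both tools lying along the bin's width, well inside: scoop from (240,390) to (535,370), scraper behind it from (240,345) to (520,310). Next I'll grasp the cob, low and in guarded steps.

```bash
python3 -m crank '[{"dx":0.02,"dy":0,"dz":0.45,"rx":0,"ry":0,"rz":0,"gripper":0},{"dx":0.02,"dy":0,"dz":0.95,"rx":0,"ry":0,"rz":0,"gripper":0}]'|sed -n 2,4p
python3 -m crank '[{"dx":0,"dy":0,"dz":0.4,"rx":0,"ry":0,"rz":0,"gripper":0},{"dx":0,"dy":0,"dz":0.8,"rx":0,"ry":0,"rz":0,"gripper":0},{"dx":0,"dy":0,"dz":0.95,"rx":0,"ry":0,"rz":0,"gripper":0},{"dx":0,"dy":0,"dz":0.95,"rx":0,"ry":0,"rz":0,"gripper":0}]'|sed -n 2,4p
python3 -m crank '[{"dx":0,"dy":0,"dz":0.08,"rx":0,"ry":0,"rz":0,"gripper":0},{"dx":0,"dy":0,"dz":0.12,"rx":0,"ry":0,"rz":0,"gripper":0},{"dx":0,"dy":0,"dz":0.12,"rx":0,"ry":0,"rz":0,"gripper":0.5},{"dx":0,"dy":0,"dz":0.12,"rx":0,"ry":0,"rz":0,"gripper":1},{"dx":0,"dy":0,"dz":0.12,"rx":0,"ry":0,"rz":0,"gripper":1},{"dx":0,"dy":0,"dz":0.12,"rx":0,"ry":0,"rz":0,"gripper":1},{"dx":0,"dy":0,"dz":0.12,"rx":0,"ry":0,"rz":0,"gripper":1}]' 50|sed -n 2,6p
python3 -m crank '[{"dx":0,"dy":0,"dz":-0.2,"rx":0,"ry":0,"rz":0,"gripper":1},{"dx":0,"dy":0,"dz":-0.6,"rx":0,"ry":0,"rz":0,"gripper":1},{"dx":0,"dy":0,"dz":-1,"rx":0,"ry":0,"rz":0,"gripper":1},{"dx":0,"dy":0,"dz":-1,"rx":0,"ry":0,"rz":0,"gripper":1}]'
python3 - <<'E'
from h import *
snap('wrist','w17');delta((.622,.272,.22)); 
E
```

```text
tcp_pos: [0.3888, 0.2393, 0.107]
eef_rot: [0.104, 0.995, 0.003, 0.004]
wrist_force: [0.2, 0.3, -0.8]
tcp_pos: [0.384, 0.2377, 0.0076]
eef_rot: [0.104, 0.995, -0.0, -0.003]
wrist_force: [0.3, 0.1, 0.1]
tcp_pos: [0.3862, 0.2396, -0.0013]
eef_rot: [0.102, 0.995, 0.001, 0.0]
wrist_force: [-0.1, -1.0, 4.7]
grip_width: 0.0389
grip_force: 52.0
t: 26.2
tcp_pos: [0.3893, 0.2407, 0.1033]
eef_rot: [0.102, 0.995, 0.003, 0.005]
wrist_force: [1.0, 0.5, -0.1]
grip_width: 0.0391
grip_force: 51.4
tcp [0.3874 0.24   0.1005] t 26.25 shares [-2.238  0.793 -1.181] F 2.1 w 0.0391 q [ 0.33 -0.07  2.2   0.    1.   -1.04]
```

```bash
python3 -m crank '[{"dx":0,"dy":0,"dz":-0.45,"rx":0,"ry":0,"rz":0,"gripper":1},{"dx":0,"dy":0,"dz":-1,"rx":0,"ry":0,"rz":0,"gripper":1},{"dx":0,"dy":0,"dz":-1,"rx":0,"ry":0,"rz":0,"gripper":1}]'|sed -n 2p
for i in 1 2 3; do python3 -m crank '[{"dx":-0.37,"dy":0.13,"dz":-0.03,"rx":0,"ry":0,"rz":0,"gripper":1},{"dx":-0.75,"dy":0.26,"dz":-0.05,"rx":0,"ry":0,"rz":0,"gripper":1}]'|sed -n 2p; done
python3 -m crank '[{"dx":0,"dy":0,"dz":0.2,"rx":0,"ry":0,"rz":0,"gripper":1},{"dx":0,"dy":0,"dz":0.5,"rx":0,"ry":0,"rz":0,"gripper":1},{"dx":0,"dy":0,"dz":0.85,"rx":0,"ry":0,"rz":0,"gripper":1},{"dx":0,"dy":0,"dz":0.85,"rx":0,"ry":0,"rz":0,"gripper":1}]'|sed -n 2,5p
python3 - <<'E'
from h import *
p=snap('wrist','w18');snap('side','s18');delta((.624,.272,.045))
E
```

```text
tcp_pos: [0.3883, 0.2401, 0.2027]
tcp_pos: [0.4635, 0.2493, 0.2006]
tcp_pos: [0.543, 0.2594, 0.2041]
tcp_pos: [0.6218, 0.2697, 0.2084]
tcp_pos: [0.6156, 0.2683, 0.1169]
eef_rot: [0.102, 0.995, -0.003, -0.009]
wrist_force: [-1.3, 0.6, -3.5]
grip_width: 0.039
tcp [0.62   0.2696 0.1245] t 27.65 shares [-0.04   0.033  0.795] F 1.6 w 0.0393 q [ 0.26  0.38  1.64  0.    1.13 -1.11]
```

```bash
python3 -m crank '[{"dx":-0.03,"dy":0.03,"dz":0.35,"rx":0,"ry":0,"rz":0,"gripper":1},{"dx":-0.03,"dy":0.03,"dz":0.7,"rx":0,"ry":0,"rz":0,"gripper":1},{"dx":-0.03,"dy":0.03,"dz":0.95,"rx":0,"ry":0,"rz":0,"gripper":1},{"dx":-0.03,"dy":0.03,"dz":0.95,"rx":0,"ry":0,"rz":0,"gripper":1}]'
python3 -m crank '[{"dx":0,"dy":0,"dz":0.06,"rx":0,"ry":0,"rz":0,"gripper":1},{"dx":0,"dy":0,"dz":0.1,"rx":0,"ry":0,"rz":0,"gripper":1},{"dx":0,"dy":0,"dz":0.1,"rx":0,"ry":0,"rz":0,"gripper":0.5},{"dx":0,"dy":0,"dz":0.1,"rx":0,"ry":0,"rz":0,"gripper":0.2},{"dx":0,"dy":0,"dz":0.1,"rx":0,"ry":0,"rz":0,"gripper":0.2},{"dx":0,"dy":0,"dz":-0.3,"rx":0,"ry":0,"rz":0,"gripper":0.2},{"dx":0,"dy":0,"dz":-0.7,"rx":0,"ry":0,"rz":0,"gripper":0.2},{"dx":0,"dy":0,"dz":-1,"rx":0,"ry":0,"rz":0,"gripper":0.2}]'
python3 -m crank '[{"dx":0,"dy":0,"dz":-0.4,"rx":0,"ry":0,"rz":0,"gripper":1},{"dx":0,"dy":0,"dz":-0.8,"rx":0,"ry":0,"rz":0,"gripper":1},{"dx":0.3,"dy":0,"dz":-1,"rx":0,"ry":0,"rz":0,"gripper":1},{"dx":0.8,"dy":0,"dz":-1,"rx":0,"ry":0,"rz":0,"gripper":1},{"dx":0.8,"dy":0,"dz":-1,"rx":0,"ry":0,"rz":0,"gripper":1}]'
python3 - <<'E'
from h import *
im,p=snap('wrist','w19');snap('side','s19')
h=cv2.cvtColor(im,cv2.COLOR_BGR2HSV); m=cv2.inRange(h,(15,110,60),(32,255,255)); c=sorted(cv2.findContours(m,0,1)[0],key=cv2.contourArea)
if c: r=cv2.minAreaRect(c[-1]);print(r,onz('wrist',[r[0]],.025,p))
im=cv2.imread('pics/s19.png');h=cv2.cvtColor(im,cv2.COLOR_BGR2HSV); m=cv2.inRange(h,(18,110,60),(32,255,255)); c=sorted(cv2.findContours(m,0,1)[0],key=cv2.contourArea)
for k in c[-2:]: r=cv2.minAreaRect(k);print(r,onz('side',[r[0]],.025))
delta((.42,-.27,.23),0.09,tilt=-.0)
E
```

```text
t: 28.05
tcp_pos: [0.6229, 0.2719, 0.0297]
eef_rot: [0.102, 0.995, -0.001, -0.003]
wrist_force: [-0.2, -0.1, -2.2]
grip_width: 0.0393
grip_force: 51.3
t: 28.85
tcp_pos: [0.6263, 0.2726, 0.1362]
eef_rot: [0.102, 0.995, 0.001, 0.001]
wrist_force: [1.0, 0.5, 0.8]
grip_width: 0.0684
grip_force: 0.0
t: 29.35
tcp_pos: [0.5417, 0.2893, 0.2326]
eef_rot: [0.1, 0.995, 0.0, -0.002]
wrist_force: [0.2, -1.0, -0.1]
grip_width: 0.0002
grip_force: 0.0
((258.49749755859375, 201.04986572265625), (29.96257209777832, 66.56684112548828), 2.8624050617218018) [[0.58719228 0.28257988 0.025     ]]
((210.00001525878906, 240.00001525878906), (28.284271240234375, 9.899495124816895), 45.0) [[0.63763857 0.26766363 0.025     ]]
tcp [0.546  0.2887 0.2333] t 29.45 shares [ 0.111 -5.726  0.025] [ 0.001 -0.001  0.852] F 1.0 w -0.0001 q [ 0.32  0.15  1.71  0.    1.28 -1.05]
```

The cob is in the seed bin, near (0.638, 0.268). Now I'll move in front of the tilt panel, fingers shut.

```bash
python3 - <<'E'
from h import *
delta((.435,-.306,.22),0.09+np.pi/2)
E
```

```text
tcp [0.546  0.2887 0.2333] t 29.45 shares [-0.108 -6.049  0.124] [ 0.001 -0.    -0.195] F 1.0 w -0.0001 q [ 0.32  0.15  1.71  0.    1.28 -1.05]
```

```bash
for i in 1 2 3 4 5; do python3 -m crank '[{"dx":-0.01,"dy":-0.45,"dz":0,"rx":0,"ry":0,"rz":0,"gripper":1},{"dx":-0.02,"dy":-0.9,"dz":0,"rx":0,"ry":0,"rz":0,"gripper":1},{"dx":-0.02,"dy":-1,"dz":0,"rx":0,"ry":0,"rz":0,"gripper":1}]'|sed -n 2p; done
python3 -m crank '[{"dx":-0.01,"dy":-0.45,"dz":0.1,"rx":0,"ry":0,"rz":-0.09,"gripper":1},{"dx":-0.02,"dy":-0.9,"dz":0.1,"rx":0,"ry":0,"rz":-0.195,"gripper":1},{"dx":-0.02,"dy":-1,"dz":0.1,"rx":0,"ry":0,"rz":-0.195,"gripper":1},{"dx":-0.02,"dy":-1,"dz":0.1,"rx":0,"ry":0,"rz":-0.195,"gripper":1}]'|sed -n 2p
python3 - <<'E'
from h import *
p=np.array([.610,-.290,.108])+R.from_euler('z',CY).apply([-.175,0,0]);print(p)
delta(p,0.09+np.pi/2,tilt=.3)
E
```

```text
tcp_pos: [0.5295, 0.1867, 0.2329]
tcp_pos: [0.5111, 0.0885, 0.233]
tcp_pos: [0.4928, -0.0097, 0.233]
tcp_pos: [0.4744, -0.1079, 0.2328]
tcp_pos: [0.456, -0.206, 0.2326]
tcp_pos: [0.4378, -0.3021, 0.222]
[ 0.43570827 -0.30572875  0.108     ]
tcp [ 0.4378 -0.3021  0.222 ] t 31.35 shares [ 0.024 -0.037  1.14 ] [ 0.001 -0.2   -0.003] F 1.2 w -0.0002 q [-0.8  -0.03  1.92  0.    1.25 -2.45]
```

```bash
python3 -m crank '[{"dx":0.02,"dy":-0.04,"dz":0.35,"rx":0,"ry":-0.09,"rz":0,"gripper":1},{"dx":0.02,"dy":-0.04,"dz":0.7,"rx":0,"ry":-0.18,"rz":0,"gripper":1},{"dx":0.02,"dy":-0.04,"dz":1,"rx":0,"ry":-0.2,"rz":0,"gripper":1},{"dx":0.02,"dy":-0.04,"dz":1,"rx":0,"ry":-0.2,"rz":0,"gripper":1}]'
python3 - <<'E'
from h import *
p=lambda x,z:np.array([.610,-.290,z])+R.from_euler('z',CY).apply([x,0,0])
for a in ((-.17,.108),(-.10,.108),(-.03,.125)): turn(p(*a),R.identity())
E
```

```text
t: 31.75
tcp_pos: [0.4332, -0.3007, 0.1169]
eef_rot: [-0.043, 0.988, 0.012, 0.146]
wrist_force: [0.6, 0.1, -0.5]
grip_width: 0.0002
grip_force: 0.0
tcp [ 0.4332 -0.3007  0.1169] t 31.75 shift [-0.042 -0.054  0.105] turn [0. 0. 0.] F [ 0.6  0.1 -0.5] w 0.0002 q [-0.93 -0.03  2.15  0.33  0.9  -2.78]
tcp [ 0.4332 -0.3007  0.1169] t 31.75 shift [-0.712 -0.053  0.307] turn [0. 0. 0.] F [ 0.6  0.1 -0.5] w 0.0002 q [-0.93 -0.03  2.15  0.33  0.9  -2.78]
tcp [ 0.4332 -0.3007  0.1169] t 31.75 shift [-1.432 -0.049  0.347] turn [0. 0. 0.] F [ 0.6  0.1 -0.5] w 0.0002 q [-0.93 -0.03  2.15  0.33  0.9  -2.78]
```

```bash
python3 -m crank '[{"dx":-0.15,"dy":-0.05,"dz":0.13,"rx":0,"ry":0,"rz":0,"gripper":1},{"dx":-0.3,"dy":-0.05,"dz":0.18,"rx":0,"ry":0,"rz":0,"gripper":1},{"dx":-0.45,"dy":-0.05,"dz":0.23,"rx":0,"ry":0,"rz":0,"gripper":1},{"dx":-0.58,"dy":-0.05,"dz":0.27,"rx":0,"ry":0,"rz":0,"gripper":1},{"dx":-0.71,"dy":-0.05,"dz":0.31,"rx":0,"ry":0,"rz":0,"gripper":1}]'
python3 - <<'E'
from h import *
p=lambda x,z:np.array([.610,-.290,z])+R.from_euler('z',CY).apply([x,0,0])
for a in ((-.06,.115),(-.03,.12)): turn(p(*a),R.identity())
E
```

```text
t: 32.25
tcp_pos: [0.5087, -0.3044, 0.1218]
eef_rot: [-0.051, 0.989, 0.009, 0.14]
wrist_force: [-79.8, 15.5, 93.2]
grip_width: 0.0001
grip_force: 60.9
tcp [ 0.5087 -0.3044  0.1218] t 32.25 shift [-0.387  0.046  0.183] turn [0. 0. 0.] F [-79.8  15.5  93.2] w 0.0001 q [-0.81  0.1   2.    0.29  0.89 -2.65]
tcp [ 0.5087 -0.3044  0.1218] t 32.25 shift [-0.689  0.042  0.218] turn [0. 0. 0.] F [-79.8  15.5  93.2] w 0.0001 q [-0.81  0.1   2.    0.29  0.89 -2.65]
```

The tip landed on the panel's top edge, with force along the panel, so it was too high. Backing off at once.

```bash
python3 -m crank '[{"dx":0.15,"dy":0,"dz":-0.3,"rx":0,"ry":0,"rz":0,"gripper":1},{"dx":0.5,"dy":0,"dz":-0.35,"rx":0,"ry":0,"rz":0,"gripper":1},{"dx":0.75,"dy":0,"dz":-0.3,"rx":0,"ry":0,"rz":0,"gripper":1},{"dx":0.75,"dy":0,"dz":-0.3,"rx":0,"ry":0,"rz":0,"gripper":1}]'
python3 - <<'E'
from h import *
im,_=snap('top','t20');snap('side','s20')
h=cv2.cvtColor(im,cv2.COLOR_BGR2HSV);h0=cv2.imread('pics/t16.png')
d=cv2.absdiff(im,h0).max(2); m=(d>40).astype(np.uint8); m[:, :270]=0
print('changed px in bin area rows120-225 cols 290-390:',m[120:228,290:390].sum(), 'per row',[int(x) for x in m[200:235,290:390].sum(1)])
# panel edge columns: last wood row
for c in (305,315,360,370,378):
    col=cv2.cvtColor(h0,cv2.COLOR_BGR2HSV)[195:240,c]; col2=h[195:240,c]
    print(c,[195+max(np.nonzero((q[:,1]>90)&(q[:,0]<18))[0],default=0) for q in (col,col2)])
E
```

```text
t: 32.65
tcp_pos: [0.4311, -0.31, 0.1192]
eef_rot: [-0.043, 0.988, 0.008, 0.148]
wrist_force: [0.1, -0.0, -0.7]
grip_width: -0.0002
grip_force: 0.0
changed px in bin area rows120-225 cols 290-390: 714 per row [5, 6, 2, 0, 0, 0, 0, 1, 0, 0, 0, 3, 8, 7, 4, 3, 5, 3, 10, 20, 40, 52, 62, 63, 67, 57, 43, 22, 6, 0, 0, 0, 0, 0, 0]
305 [np.int64(226), np.int64(223)]
315 [np.int64(226), np.int64(223)]
360 [np.int64(222), np.int64(218)]
370 [np.int64(221), np.int64(218)]
378 [np.int64(220), np.int64(217)]
```

The panel only moved inwards, to about 0.58 rad. The tips really do sit about 12 mm above the TCP, so I'll go 45 mm lower and push gently in short steps.

```bash
python3 -m crank '[{"dx":0.05,"dy":0,"dz":0.2,"rx":0,"ry":0,"rz":0,"gripper":1},{"dx":0.14,"dy":0,"dz":0.45,"rx":0,"ry":0,"rz":0,"gripper":1},{"dx":0.14,"dy":0,"dz":0.45,"rx":0,"ry":0,"rz":0,"gripper":1}]'|sed -n 2,4p
python3 - <<'E'
from h import *
p=lambda x,z:np.array([.610,-.290,z])+R.from_euler('z',CY).apply([x,0,0])
for a in ((-.13,.075),(-.10,.078)): turn(p(*a),R.identity())
E
```

```text
tcp_pos: [0.4321, -0.3087, 0.0701]
eef_rot: [-0.044, 0.988, 0.01, 0.147]
wrist_force: [-0.7, 0.9, -0.1]
tcp [ 0.4321 -0.3087  0.0701] t 33.05 shift [-0.482  0.027  0.096] turn [0. 0. 0.] F [-0.7  0.9 -0.1] w -0.0001 q [-0.94  0.05  2.17  0.36  0.8  -2.84]
tcp [ 0.4321 -0.3087  0.0701] t 33.05 shift [-0.777  0.027  0.155] turn [0. 0. 0.] F [-0.7  0.9 -0.1] w -0.0001 q [-0.94  0.05  2.17  0.36  0.8  -2.84]
```

```bash
python3 -m crank '[{"dx":-0.12,"dy":0.01,"dz":0.02,"rx":0,"ry":0,"rz":0.06,"gripper":1},{"dx":-0.26,"dy":0.03,"dz":0.05,"rx":0,"ry":0,"rz":0.1,"gripper":1},{"dx":-0.38,"dy":0.03,"dz":0.08,"rx":0,"ry":0,"rz":0.1,"gripper":1},{"dx":-0.48,"dy":0.03,"dz":0.1,"rx":0,"ry":0,"rz":0.1,"gripper":1},{"dx":-0.48,"dy":0.03,"dz":0.1,"rx":0,"ry":0,"rz":0.1,"gripper":1}]'|sed -n 2,4p
python3 - <<'E'
from h import *
p=lambda x,z:np.array([.610,-.290,z])+R.from_euler('z',CY).apply([x,0,0])
for a in ((-.11,.076),(-.09,.08)): turn(p(*a),R.identity())
E
```

```text
tcp_pos: [0.4825, -0.3038, 0.0785]
eef_rot: [0.029, 0.988, 0.018, 0.149]
wrist_force: [0.0, 1.0, -0.6]
tcp [ 0.4825 -0.3038  0.0785] t 33.55 shift [-0.161  0.048  0.078] turn [0. 0. 0.] F [ 0.   1.  -0.6] w 0.0001 q [-0.85  0.11  2.09  0.34  0.79 -2.59]
tcp [ 0.4825 -0.3038  0.0785] t 33.55 shift [-0.362  0.078  0.099] turn [0. 0. 0.] F [ 0.   1.  -0.6] w 0.0001 q [-0.85  0.11  2.09  0.34  0.79 -2.59]
```

Pushing in gentle steps, reading the force at each.

```bash
python3 -m crank '[{"dx":-0.1,"dy":0.02,"dz":0.04,"rx":0,"ry":0,"rz":0,"gripper":1},{"dx":-0.2,"dy":0.04,"dz":0.06,"rx":0,"ry":0,"rz":0,"gripper":1}]'|sed -n 2,4p
python3 -m crank '[{"dx":-0.1,"dy":0.015,"dz":0.02,"rx":0,"ry":0,"rz":0,"gripper":1},{"dx":-0.17,"dy":0.03,"dz":0.03,"rx":0,"ry":0,"rz":0,"gripper":1}]'|sed -n 2,4p
python3 - <<'E'
from h import *
s=monitor.read_state();print(R.from_euler('z',-CY).apply(s['tcp_pos']-C0),s['qpos'].round(2))
print(R.from_quat(s['eef_rot']).inv().apply(R.from_euler('z',CY).apply(np.eye(3))).round(3))
E
```

```text
tcp_pos: [0.502, -0.3005, 0.0773]
eef_rot: [0.031, 0.988, 0.019, 0.148]
wrist_force: [-1.0, -0.7, 0.0]
tcp_pos: [0.5191, -0.2998, 0.0823]
eef_rot: [0.029, 0.989, 0.018, 0.147]
wrist_force: [-23.1, 0.5, 29.7]
[-0.09138171 -0.00162461  0.08027607] [-0.79  0.17  2.02  0.32  0.79 -2.52]
[[-0.946  0.141  0.293]
 [ 0.148  0.989  0.001]
 [-0.289  0.044 -0.956]]
```

The gripper's knuckles are touching the edge now (force up and back), so the usable finger length is only about 40 mm. I'll back off and set the edge halfway along the fingers.

```bash
python3 -m crank '[{"dx":0.14,"dy":-0.02,"dz":-0.04,"rx":0,"ry":0,"rz":0,"gripper":1},{"dx":0.28,"dy":-0.04,"dz":-0.09,"rx":0,"ry":0,"rz":0,"gripper":1},{"dx":0.21,"dy":-0.03,"dz":-0.33,"rx":0,"ry":0,"rz":0,"gripper":1},{"dx":0.21,"dy":-0.03,"dz":-0.33,"rx":0,"ry":0,"rz":0,"gripper":1}]'|sed -n 2,4p
python3 - <<'E'
from h import *
s=monitor.read_state();print(R.from_euler('z',-CY).apply(s['tcp_pos']-C0),s['qpos'].round(2))
im,_=snap('top','t21'); h=cv2.cvtColor(im,cv2.COLOR_BGR2HSV)
for c in (305,315,360,370,378):
    q=h[185:240,c]; v=185+np.nonzero((q[:,1]>90)&(q[:,0]<18))[0].max(); P=onz('top',[(c,v+.5)],.138); print(c,v,R.from_euler('z',-CY).apply(P[0]-C0).round(4))
E
```

```text
tcp_pos: [0.4897, -0.3028, 0.1076]
eef_rot: [0.031, 0.988, 0.017, 0.15]
wrist_force: [0.3, -0.8, 0.9]
[-0.12098599 -0.00189436  0.10558294] [-0.84  0.08  2.06  0.32  0.84 -2.55]
305 219 [-0.0908  0.1259  0.136 ]
315 219 [-0.0936  0.0903  0.136 ]
360 215 [-0.092  -0.0722  0.136 ]
370 214 [-0.0913 -0.1088  0.136 ]
378 214 [-0.0937 -0.1379  0.136 ]
```

```bash
python3 -m crank '[{"dx":-0.15,"dy":0.02,"dz":0,"rx":0,"ry":0,"rz":0,"gripper":1},{"dx":-0.27,"dy":0.04,"dz":0,"rx":0,"ry":0,"rz":0,"gripper":1},{"dx":-0.36,"dy":0.05,"dz":0,"rx":0,"ry":0,"rz":0,"gripper":1}]'|sed -n 2,4p
python3 - <<'E'
from h import *
s=monitor.read_state();print(R.from_euler('z',-CY).apply(s['tcp_pos']-C0),s['wrist_force'])
E
```

```text
tcp_pos: [0.5246, -0.2982, 0.1153]
eef_rot: [0.03, 0.988, 0.019, 0.147]
wrist_force: [-2.5, 0.7, 0.1]
[-0.0858267  -0.00046724  0.11333487] [-2.47068271  0.70638441  0.06574123]
```

Contact is clean at about 3 N. Continuing along the arc.

```bash
python3 -m crank '[{"dx":-0.1,"dy":0.015,"dz":-0.01,"rx":0,"ry":0,"rz":0,"gripper":1},{"dx":-0.2,"dy":0.03,"dz":-0.02,"rx":0,"ry":0,"rz":0,"gripper":1}]'|sed -n 2,4p
python3 -m crank '[{"dx":-0.1,"dy":0.015,"dz":-0.01,"rx":0,"ry":0,"rz":0,"gripper":1},{"dx":-0.15,"dy":0.022,"dz":-0.015,"rx":0,"ry":0,"rz":0,"gripper":1}]'|sed -n 2,4p
python3 - <<'E'
from h import *
s=monitor.read_state();print(R.from_euler('z',-CY).apply(s['tcp_pos']-C0),s['wrist_force'])
E
```

```text
tcp_pos: [0.5433, -0.2966, 0.1236]
eef_rot: [0.03, 0.988, 0.019, 0.148]
wrist_force: [-1.1, -0.5, 0.5]
tcp_pos: [0.5577, -0.2958, 0.1302]
eef_rot: [0.03, 0.988, 0.018, 0.148]
wrist_force: [0.1, -0.4, 0.5]
[-0.05257217 -0.00108876  0.12820755] [ 0.1329245  -0.38708849  0.49746962]
```

```bash
cat >> h.py <<'E'
def edge(name,z=.16):
    im,_=snap('top',name); h=cv2.cvtColor(im,cv2.COLOR_BGR2HSV)
    for c in (305,315,360,370,378):
        q=h[170:240,c]; v=170+np.nonzero((q[:,1]>90)&(q[:,0]<18))[0].max(); P=onz('top',[(c,v+.5)],z); print(c,v,R.from_euler('z',-CY).apply(P[0]-C0).round(4)[:2])
E
python3 - <<'E'
from h import *
edge('t22')
E
```

```text
305 207 [-0.0505  0.1246]
315 206 [-0.0497  0.0891]
360 203 [-0.0514 -0.0716]
370 202 [-0.0507 -0.1078]
378 201 [-0.0493 -0.137 ]
```

The panel is following, now at about 0.23 rad. On to the catch.

```bash
python3 -m crank '[{"dx":-0.1,"dy":0.015,"dz":-0.005,"rx":0,"ry":0,"rz":0,"gripper":1},{"dx":-0.18,"dy":0.027,"dz":-0.01,"rx":0,"ry":0,"rz":0,"gripper":1},{"dx":-0.24,"dy":0.035,"dz":-0.01,"rx":0,"ry":0,"rz":0,"gripper":1}]'|sed -n 2,4p
python3 -m crank '[{"dx":-0.06,"dy":0.01,"dz":0.02,"rx":0,"ry":0,"rz":0,"gripper":1},{"dx":-0.1,"dy":0.015,"dz":0.03,"rx":0,"ry":0,"rz":0,"gripper":1},{"dx":-0.1,"dy":0.015,"dz":0.03,"rx":0,"ry":0,"rz":0,"gripper":1}]'|sed -n 2,4p
python3 - <<'E'
from h import *
s=monitor.read_state();print(R.from_euler('z',-CY).apply(s['tcp_pos']-C0),s['wrist_force']); edge('t23',.17)
E
```

```text
tcp_pos: [0.5802, -0.2941, 0.1384]
eef_rot: [0.03, 0.988, 0.018, 0.148]
wrist_force: [-0.7, -0.0, 0.1]
tcp_pos: [0.5903, -0.2931, 0.1379]
eef_rot: [0.031, 0.988, 0.018, 0.148]
wrist_force: [-0.1, -0.7, -0.1]
[-0.01985083 -0.00128822  0.13592657] [-0.11513357 -0.65291004 -0.11719943]
305 199 [-0.0235  0.1232]
315 199 [-0.0262  0.0882]
360 195 [-0.0243 -0.0722]
370 194 [-0.0234 -0.1083]
378 191 [-0.015  -0.1383]
```

```bash
for i in 1 2; do python3 -m crank '[{"dx":-0.03,"dy":0.005,"dz":0.009,"rx":0,"ry":0,"rz":0,"gripper":1},{"dx":-0.05,"dy":0.008,"dz":0.015,"rx":0,"ry":0,"rz":0,"gripper":1},{"dx":-0.05,"dy":0.008,"dz":0.015,"rx":0,"ry":0,"rz":0,"gripper":1}]'|sed -n '2p;4p'; done
python3 - <<'E'
from h import *
s=monitor.read_state();print(R.from_euler('z',-CY).apply(s['tcp_pos']-C0),s['wrist_force']); edge('t24',.17)
E
```

```text
tcp_pos: [0.5954, -0.2925, 0.1379]
wrist_force: [0.0, 0.3, 0.8]
tcp_pos: [0.5981, -0.2922, 0.1376]
wrist_force: [-10.9, -0.4, 5.6]
[-0.01206223 -0.00109095  0.13555709] [-10.8688619   -0.42468385   5.61001502]
305 199 [-0.0235  0.1232]
315 198 [-0.0227  0.0878]
360 194 [-0.0207 -0.0726]
370 193 [-0.0199 -0.1087]
378 189 [-0.0079 -0.1391]
```

```bash
for i in 1 2; do python3 -m crank '[{"dx":-0.02,"dy":0.003,"dz":0.006,"rx":0,"ry":0,"rz":0,"gripper":1},{"dx":-0.03,"dy":0.005,"dz":0.009,"rx":0,"ry":0,"rz":0,"gripper":1},{"dx":-0.03,"dy":0.005,"dz":0.009,"rx":0,"ry":0,"rz":0,"gripper":1}]'|sed -n '2p;4p'; done
python3 - <<'E'
from h import *
s=monitor.read_state();print(R.from_euler('z',-CY).apply(s['tcp_pos']-C0),s['wrist_force']); edge('t25',.17)
E
```

```text
tcp_pos: [0.5984, -0.2921, 0.1375]
wrist_force: [-23.2, 0.0, 10.5]
tcp_pos: [0.5986, -0.292, 0.1374]
wrist_force: [-34.6, -0.1, 17.1]
[-0.01158129 -0.00099982  0.13538722] [-34.61698365  -0.06665616  17.0981345 ]
305 199 [-0.0235  0.1232]
315 198 [-0.0227  0.0878]
360 193 [-0.0172 -0.073 ]
370 193 [-0.0199 -0.1087]
378 189 [-0.0079 -0.1391]
```

It is on a hard stop, with force rising and no motion. Backing off and checking that it is seated.

```bash
python3 -m crank '[{"dx":0.3,"dy":-0.04,"dz":-0.09,"rx":0,"ry":0,"rz":0,"gripper":1},{"dx":0.7,"dy":-0.1,"dz":-0.4,"rx":0,"ry":0,"rz":0,"gripper":1},{"dx":1,"dy":-0.15,"dz":-0.8,"rx":0,"ry":0,"rz":0,"gripper":1}]'|sed -n '2p;4p'
python3 -m crank '[{"dx":0.4,"dy":0.35,"dz":-0.2,"rx":0,"ry":0,"rz":0,"gripper":1},{"dx":0.5,"dy":0.7,"dz":-0.3,"rx":0,"ry":0,"rz":0,"gripper":1},{"dx":0.5,"dy":1,"dz":-0.3,"rx":0,"ry":0,"rz":0,"gripper":1},{"dx":0.5,"dy":1,"dz":-0.3,"rx":0,"ry":0,"rz":0,"gripper":1}]'|sed -n '1,4p'
python3 - <<'E'
from h import *
np.set_printoptions(linewidth=220)
im,_=snap('top','t26'); snap('side','s26')
f=lambda x,y,z:C0*[1,1,0]+R.from_euler('z',CY).apply([x,y,z])
for y in (.08,0,-.08):
    print('y',y,{k:proj('top',[f(*v)])[0].round(1).tolist() for k,v in dict(board=(.07,y,.185),inner0=(0,y,.17),outer0=(-.012,y,.17),bot0=(-.012,y,0),outer04=(-.0187,y,.17),inner04=(-.0067,y,.17),outer10=(-.0287,y,.168)).items()})
    c=int(round(proj('top',[f(0,y,.17)])[0,0])); print(c,[(r,*im[r,c].tolist()) for r in range(164,208,1)])
E
```

```text
tcp_pos: [0.4853, -0.3005, 0.1816]
wrist_force: [-0.9, -1.1, 0.4]
t: 37.8
tcp_pos: [0.4365, -0.1972, 0.2033]
eef_rot: [0.029, 0.988, 0.018, 0.149]
wrist_force: [0.2, 0.4, 0.6]
y 0.08 {'board': [315.3, 171.6], 'inner0': [316.6, 191.9], 'outer0': [316.9, 195.3], 'bot0': [311.1, 201.5], 'outer04': [317.1, 197.2], 'inner04': [316.8, 193.8], 'outer10': [317.3, 200.1]}
317 [(164, 56, 93, 146), (165, 57, 93, 147), (166, 56, 93, 146), (167, 59, 95, 151), (168, 58, 96, 152), (169, 58, 93, 149), (170, 55, 88, 133), (171, 51, 74, 99), (172, 58, 83, 106), (173, 52, 74, 94), (174, 50, 71, 89), (175, 50, 71, 91), (176, 52, 74, 93), (177, 52, 74, 93), (178, 54, 73, 89), (179, 62, 71, 79), (180, 69, 69, 69), (181, 72, 70, 70), (182, 71, 68, 67), (183, 71, 69, 67), (184, 72, 70, 69), (185, 73, 71, 70), (186, 71, 69, 67), (187, 67, 65, 64), (188, 65, 62, 63), (189, 68, 65, 65), (190, 61, 63, 71), (191, 50, 70, 104), (192, 54, 88, 140), (193, 54, 90, 143), (194, 44, 74, 117), (195, 17, 33, 56), (196, 14, 24, 41), (197, 19, 27, 44), (198, 20, 28, 44), (199, 54, 61, 70), (200, 128, 134, 137), (201, 176, 
[... 1603 characters left out ...]
, 37, 54, 68), (175, 51, 73, 92), (176, 66, 95, 119), (177, 78, 111, 141), (178, 87, 124, 156), (179, 89, 125, 159), (180, 88, 125, 159), (181, 89, 126, 159), (182, 88, 126, 158), (183, 89, 127, 160), (184, 92, 130, 164), (185, 91, 130, 164), (186, 88, 126, 160), (187, 72, 109, 148), (188, 60, 97, 151), (189, 54, 91, 143), (190, 45, 73, 116), (191, 18, 33, 53), (192, 12, 24, 39), (193, 13, 24, 40), (194, 14, 24, 41), (195, 30, 37, 50), (196, 81, 87, 93), (197, 144, 149, 151), (198, 180, 184, 185), (199, 183, 187, 188), (200, 181, 187, 188), (201, 180, 187, 188), (202, 179, 188, 189), (203, 177, 187, 188), (204, 177, 187, 188), (205, 176, 187, 188), (206, 177, 187, 189), (207, 176, 187, 188)]
```

The spacing from top board to panel edge is 24 px, against 23.7 predicted for shut and 25.6 for 0.04 rad. The bin is seated and the arm is clear, so I'm handing in.

```bash
python3 -c "
from station import ticket
print(ticket.close_job())"
```

```text
the job is handed in; nothing more can be done
None
```

The job is handed in at about 38 s: both tools are in the tilt-out bin with its front shut on the stop, and the cob is in the seed bin. It may still be failed, because on my first push the tip jammed on the panel's top edge and the wrist force read about 124 N, over the 120 N limit. I kept clear of the mug, funnel and saucers but did not re-check where they stand.

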